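Set even air gaps between relay modules with a spacer block

TASK

The three black relay modules on the aluminium rail need equal air gaps, each as wide as the blue spacer block is thick (25 mm). Stand the spacer on the rail against the fixed end module and slide the middle module up to it; then step the spacer along to the other side of the middle module and slide the last module up to it without disturbing the first gap. Finally lift the spacer out and stand it upright on the worktop clear of the rail; leave the small brown bottle and the loupe where they are.

Things in the scene. Friction and masses are not known exactly. Their poses are not given: they have to be found in the camera images.
- rail: fixed flat aluminium mounting rail lying on the worktop, 80 mm wide (its x) by 380 mm long (its y), flat top 8 mm above the worktop. Origin: centre of its underside; z up. The row of modules runs along its y on the centre line x = 0. A grey end clamp (to 36 mm above the worktop) stands at its +y end, behind the fixed module. A desk lamp's arm and head hang over the back of the work at x = 0.59 to 0.70 m, from about 0.30 m above the worktop up.
- module_a_top (a point): centre of the top of the fixed end module, 42 mm above the worktop, at rail y = +155 mm; the module is a black block, 46 mm along the rail's y, 62 mm along the rail's x, 34 mm high, and cannot move.
- module_b_top (a point): centre of the top of the middle module: same black block and height (42 mm above the worktop), with two small grey feet beside it that reach 37 mm either side of the rail's centre line, 6 mm high. It is clipped to the rail and can only slide along the rail's y; it takes about 5 N to slide and stays where it is left.
- module_b (a joint): position of the middle module in m = width of the gap between it and the fixed module; 0 when they touch, grows as it moves towards the rail's -y end (at most 0.085). It starts between 0.052 and 0.068.
- module_c_top (a point): centre of the top of the last module (towards the rail's -y end), same block, feet and clip as the middle one, also about 5 N to slide. It starts 50 to 93 mm clear of the middle module. Pushed on with the spacer between them, it begins to push the middle module too at about 10 N.
- module_c (a joint): position of the last module in m = the sum of the two gaps (fixed to middle plus middle to last); grows towards the rail's -y end (at most 0.150).
- spacer: loose blue plastic spacer block, 120 g, standing upright on the worktop to the right of the rail, off its -y end. Foot 44 mm (its x) by 25 mm (its y, the gap width) and 46 mm high; above it, from 46 to 87 mm, a narrower grip 20 mm (x) by 22 mm (y). Origin: centre of its underside; z up. Standing on the rail its grip is clear above the modules.
- flux_bottle: small round brown bottle with a black cap, 34 mm wide, 70 mm high, standing behind the rail; origin at the centre of its underside. A bystander.
- loupe: black round loupe, 45 mm wide, 28 mm high, standing behind the rail; origin at the centre of its underside. A bystander.
Not all that is in view belongs to the job. What is meant by the spacer is not turquoise, and is the smaller of those in its own colour.

How it is judged:
By the outcome, as a careful person would: the job done as asked, in the order asked, and still so for the second after the job is handed in, with the robot touching nothing.
It also fails if it takes over 72 s, if anything falls off the work surface, if the arm or the gripper's body presses on something with over 40 N, if the wrist force passes 120 N, or if a joint passes its speed limit or range.

ROBOT

A 6-joint arm with a two-finger parallel gripper is mounted at the origin on a cart in front of the work surface, level with it; the furniture and walls round the work are solid. World frame = base frame: x ahead of the robot, y to its left, z up, the work surface at z = 0. Lengths are in mm, angles in degrees, forces in N, time in s.
With the tool pointing down it reaches from about 350 to 850 mm from the base axis. Payload 8.1 kg.
Tool frame: the origin (TCP) lies on the centre line of the jaws, within the pads' length; the fingertips stand 11 mm ahead of it and the grasp point (between the pads) lies 8 mm behind it; z points along the fingers, y is the direction in which the jaws open and shut (so a half turn about z gives the same grasp; the last joint's range is limited). The gripper opens to 85 mm and grips with 20 to 120 N. Pads are 22 mm wide; open, the fingers measure 114 mm over their backs; the gripper's body (76 mm by 85 mm) begins 54 mm behind the grasp point. The pads swing forward as they close: fully open they stand 13 mm farther back than shut.
Start: joints at [63.002, 7.471, 85.268, -0, 87.261, -4.893], TCP at [225.76, 555.912, 242.292] pointing down, gripper open.
Joint ranges: [-169.43, 169.43], [-51.17, 129.36], [1.28, 143.12], [-76.62, 256.62], [0, 156.53], [-152.29, 152.29]. Speed limits (degrees/s): [136.94, 136.94, 159.86, 180, 180, 180].

INTERFACE

Orientations are given as [roll, pitch, yaw] about the fixed x, y, z axes, in that order (R = Rz(yaw) Ry(pitch) Rx(roll)).
In Python, from bench import telemetry, viewer, r gives the robot as it stands.
- The arm moves only by the shell command python3 -m inch 'ROWS' [FORCE]. ROWS is JSON, a list of rows, each a list of 3 entries, a list of its own where there are three numbers: the shift along the tool's x, y, z in cm, then the turn, a rotation vector about the tool's x, y, z in rad, then the opening, from 0 (shut) to 1 (fully open). A call has 1 to 20 rows; each row is the pose to reach, as a shift and turn from the pose commanded when the call began, along the tool's axes at that moment; what a row does not reach only later rows make up. A row lasts 1/10 s, in which the tool goes at most 50 mm and 8.59 degrees, less where a joint would pass 70% of its speed; a pose out of reach is approached as far as the arm can. A call with a gripper value outside its range is refused whole. The fingers move at their own pace and stop on an object; FORCE is the grip in N (left out, the last holds). Time passes only in rows, so rows that repeat a pose let the fingers close. It gives the time, the measured TCP pose, the force and the opening at its end, in the units of the state.
- telemetry.sense(): the state, without advancing time (a new reading comes with each control period).
- viewer.snapshot(name): name is "scene" or "top" or "wrist"; returns the picture (400x640x3 uint8, red, green, blue); there is no depth.
- viewer.camera_model(name): a dict with "fx", "fy", "cx", "cy" (pixels), "dist" ([k1, k2, p1, p2, k3] as OpenCV has them; the pictures are not rectified), "cam_to_world" (4x4, takes a point from camera to world coordinates); the wrist camera has in their place "mount" (4x4, takes a point from camera to tool coordinates, whose origin is the TCP and whose axes are the flange's). Camera axes: x right, y down, z forward; pixel columns grow to the right and rows downward; lengths in mm; the calibration is good to about 2 mm. A picture is of the moment at which its call begins: read the wrist's pose just before it. camera_model takes no time and is no camera call.
- r.hand_in(): hands the job in, once; it reports no verdict.
The state is a dict: "time": time; "joint_pos": joint angles; "qd": joint speeds; "joint_efforts": joint torques, N m; "tool_pos": TCP position; "tcp_rot": TCP orientation; "ft_force": force on the tool from outside, world axes, zero at the start; "wrist_torque": the same for the moment, N m; "finger_gap": finger opening in mm.
Only numpy, scipy, OpenCV 4.12 (cv2) and the standard library are available. Lean on these libraries where they do the work, as an engineer would, in place of code of your own. Each camera call takes 0.05 s, during which the arm holds its last target.

## Working session

There is one attempt and no reset: what is moved stays moved. The work goes in short steps, Python scripts to look and compute and a shell command to move; the robot and the scene stay as the last step left them, time stands still between calls to the robot, and variables do not carry over. Pictures are saved under pics/ and viewed, and the job is handed in when it is done.

```bash
ls; mkdir -p pics
python3 - <<'E'
from bench import telemetry, viewer, r
import cv2,json
for n in ("scene","top","wrist"):
    s=telemetry.sense()
    im=viewer.snapshot(n); cv2.imwrite(f"pics/{n}0.png",im[:,:,::-1]); 
    m=viewer.camera_model(n); print(n,{k:(v.tolist() if hasattr(v,'tolist') else v) for k,v in m.items()})
print(s)
E
```

```text
pics
scene {'fx': 520.161936466957, 'fy': 520.161936466957, 'cx': 319.60004747635503, 'cy': 197.03030432109898, 'dist': [-0.0637126636845033, 0.0, 0.0, 0.0, 0.0], 'cam_to_world': [[0.587410047980806, -0.5974596279181658, 0.5458859116510282, -105.037403585067], [-0.8092556309837263, -0.4274708647189237, 0.402956552915555, -578.2338550874963], [-0.007399949480771127, -0.6784619759605859, -0.7345982493331571, 863.0036174794116], [0.0, 0.0, 0.0, 1.0]]}
top {'fx': 378.85216162178415, 'fy': 378.85216162178415, 'cx': 312.29720261871245, 'cy': 203.7226149050977, 'dist': [0.031808170022203, 0.0, 0.0, 0.0, 0.0], 'cam_to_world': [[0.009817343362703084, -0.997950242633055, 0.06323711724869446, 446.0898396178485], [-0.9994513060781602, -0.007792155964777551, 0.032192686810517325, -157.85115703848908], [-0.031633946133200974, -0.06351846608701224, -0.9974791716712659, 1056.4409873171028], [0.0, 0.0, 0.0, 1.0]]}
wrist {'fx': 313.4086206078105, 'fy': 313.4086206078105, 'cx': 317.38853902697787, 'cy': 200.09521483574915, 'dist': [-0.04082451992327217, 0.0, 0.0, 0.0, 0.0], 'mount': [[-0.00102499059239
[... 239 characters left out ...]
7545], [0.0, 0.0, 0.0, 1.0]]}
{'time': 0.1, 'joint_pos': array([ 6.30031129e+01,  7.50983388e+00,  8.53226537e+01, -8.59612540e-04,
        8.72607907e+01, -4.89340219e+00]), 'qd': array([ 0.02335878, -0.08633482, -0.20882861, -0.08682907,  0.06845447,
       -0.00406901]), 'joint_efforts': array([ 1.03862803e-03, -5.70944953e+01, -5.01946127e+01,  8.27263761e-06,
        7.89517129e-03,  5.95578422e-05]), 'tool_pos': array([225.5434671 , 555.49147493, 241.36288167]), 'tcp_rot': array([-1.79906989e+02, -7.10139930e-03,  1.57896551e+02]), 'ft_force': array([-0.43546306, -0.18629368, -0.18110119]), 'wrist_torque': array([-0.04732867, -0.02767139,  0.07234748]), 'finger_gap': 85.26607104234336}
```

View pics/scene0.png

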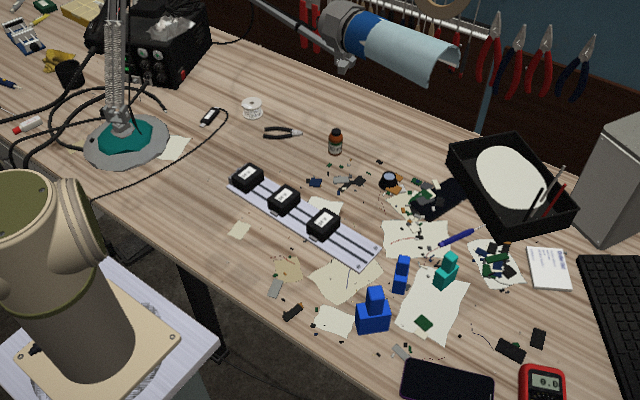

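View pics/top0.png

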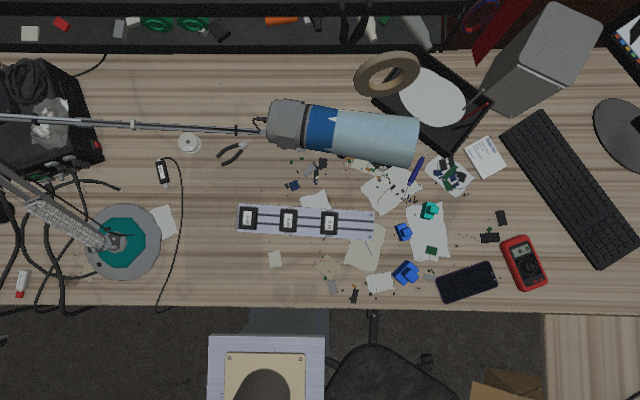

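View pics/wrist0.png

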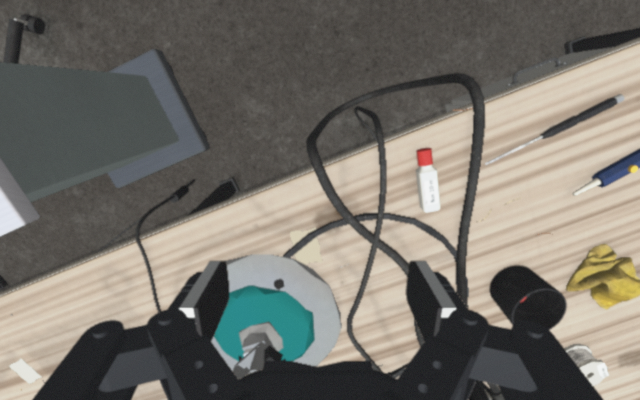

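The scene view shows the rail from about (228,183) to (375,265), with the modules at (247,177), (283,199) and (322,222). There are two blue blocks, the smaller one (the spacer) at (401,273) and a bigger decoy at (373,312), plus turquoise ones at (445,270). In the top view the spacer is at about (404,232). Next I'll take rough measurements.

```bash
cat > h.py <<'E'
import numpy as np, cv2
from scipy.spatial.transform import Rotation as R
from bench import telemetry, viewer
def pose():
    s=telemetry.sense(); T=np.eye(4)
    T[:3,:3]=R.from_euler('xyz',s['tcp_rot'],degrees=True).as_matrix(); T[:3,3]=s['tool_pos']; return T
def cam(n,T=None):
    m=viewer.camera_model(n); K=np.array([[m['fx'],0,m['cx']],[0,m['fy'],m['cy']],[0,0,1]])
    M=np.array(m['cam_to_world']) if n!='wrist' else T@np.array(m['mount'])
    return K,np.array(m['dist']),M
def rays(c,px):
    K,d,M=c
    p=cv2.undistortPoints(np.array(px,float).reshape(-1,1,2),K,d).reshape(-1,2)
    v=np.c_[p,np.ones(len(p))]@M[:3,:3].T
    return M[:3,3],v/np.linalg.norm(v,axis=1)[:,None]
def plane(c,px,z):
    o,v=rays(c,px); return o+v*((z-o[2])/v[:,2])[:,None]
def tri(c1,p1,c2,p2):
    o1,v1=rays(c1,p1);o2,v2=rays(c2,p2);out=[]
    for a,b in zip(v1,v2):
        A=np.c_[a,-b];t=np.linalg.lstsq(A,o2-o1,rcond=None)[0]
        P,Q=o1+t[0]*a,o2+t[1]*b; out.append(np.r_[(P+Q)/2,np.linalg.norm(P-Q)])
    return np.array(out)
def proj(c,P):
    K,d,M=c; Mi=np.linalg.inv(M)
    return cv2.projectPoints(np.array(P,float).reshape(-1,1,3),cv2.Rodrigues(Mi[:3,:3])[0],Mi[:3,3],K,d)[0].reshape(-1,2)
def mask(im,lo,hi):
    return cv2.inRange(cv2.cvtColor(im,cv2.COLOR_RGB2HSV),lo,hi)
def blobs(m,amin=15):
    n,l,s,c=cv2.connectedComponentsWithStats(m)
    return [(s[i],c[i],l==i) for i in range(1,n) if s[i][4]>=amin]
E
python3 - <<'E'
from h import *
np.set_printoptions(precision=1,suppress=True)
ims={}
for n in("scene","top"):
    im=cv2.imread(f"pics/{n}0.png")[:,:,::-1].copy(); ims[n]=im
    for s,c,_ in blobs(mask(im,(108,140,60),(125,255,255)),20): print(n,s,c, plane(cam(n),[c],40))
t=ims["top"][180:310,220:460]; cv2.imwrite("pics/topz.png",cv2.resize(t,None,fx=3.3,fy=3.3,interpolation=cv2.INTER_CUBIC)[:,:,::-1])
t=ims["scene"][150:350,220:470]; cv2.imwrite("pics/scenez.png",cv2.resize(t,None,fx=3,fy=3,interpolation=cv2.INTER_CUBIC)[:,:,::-1])
E
```

```text
scene [16 43 10 11 31] [21.1 47.3] [[479.6 987.6  40. ]]
scene [310 178  11   8  58] [314.9 181.7] [[537.9 -91.1  40. ]]
scene [442 229  32  17 157] [457.6 236.6] [[ 580.5 -416.9   40. ]]
scene [476 248  10   9  39] [481.1 251.7] [[ 573.  -471.7   40. ]]
scene [392 255  18  40 476] [400.7 274.6] [[ 434.  -369.3   40. ]]
scene [493 261  10   8  50] [497.6 264.6] [[ 562.8 -510.9   40. ]]
scene [ 355  285   37   50 1201] [373.5 312.2] [[ 335.4 -370.5   40. ]]
top [409 157  15  26 110] [416.  169.8] [[ 603.5 -401.6   40. ]]
top [434 171   8   5  20] [437.1 172.8] [[ 595.7 -457.3   40. ]]
top [451 173   5   8  21] [453.  177.4] [[ 583.6 -498.6   40. ]]
top [289 181   9  10  30] [292.6 185. ] [[560.8 -71.3  40. ]]
top [397 223  16  18 159] [404.3 231.3] [[ 439.2 -369.9   40. ]]
top [392 261  27  24 373] [406.6 273. ] [[ 329.9 -375.    40. ]]
```

View pics/topz.png

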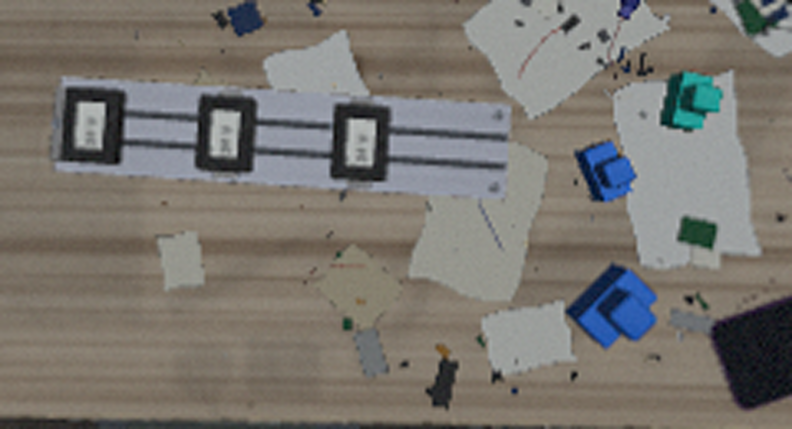

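View pics/scenez.png

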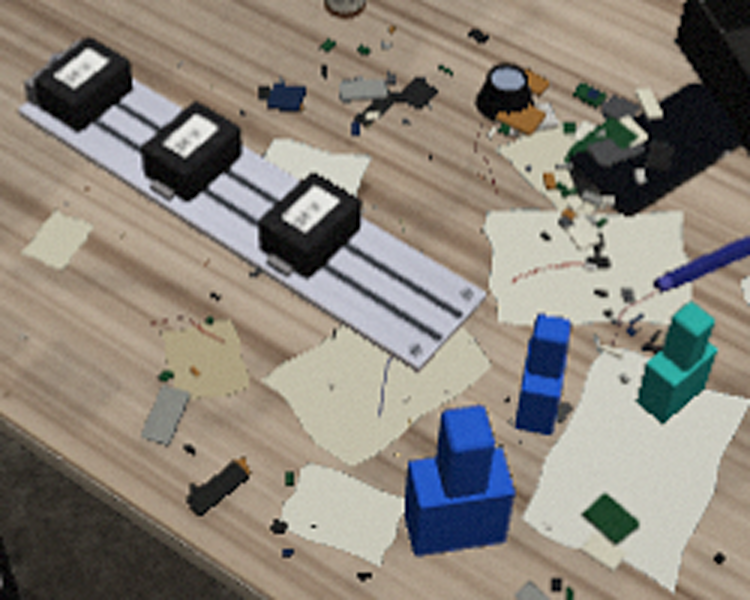

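Run:
```python
from h import *
np.set_printoptions(precision=1,suppress=True)
f=lambda L:[(220+(u+.5)/3.3-.5,180+(v+.5)/3.3-.5) for u,v in L]
c=cam("top")
P=plane(c,f([(63,77),(511,104),(505,198),(53,170)]),8);print(P)
g=lambda L:[(220+(u+.5)/3-.5,150+(v+.5)/3-.5) for u,v in L]
Q=plane(cam("scene"),g([(486,293),(418,370),(20,110)]),8);print("scene",Q)
d=P[0]-P[1];e=P[3]-P[2];print([np.degrees(np.arctan2(a[1],a[0])) for a in(d,e)],np.linalg.norm(d),np.linalg.norm(e))
print("labels",tri(c,f([(90,125),(225,134),(360,142)]),cam("scene"),g([(82,70),(187,132),(309,210)])))
# spacer: top of grip corners
print("grip top",tri(c,f([(620,172)]),cam("scene"),g([(553,322)])))
print(plane(c,f([(604,142),(576,155),(598,198)]),46))
```

```text
[[ 513.    81.2    8. ]
 [ 493.4 -295.6    8. ]
 [ 415.2 -290.6    8. ]
 [ 434.6   87.9    8. ]]
scene [[ 490.7 -295.6    8. ]
 [ 410.4 -292.3    8. ]
 [ 433.    84.1    8. ]]
[np.float64(87.01291258386034), np.float64(87.0647465968308)] 377.34730253558774 378.95964908010933
labels [[ 472.    51.1   38.4    0.3]
 [ 464.5  -59.    45.     3. ]
 [ 459.7 -169.2   38.8    1. ]]
grip top [[ 438.4 -367.5   89.9    0.1]]
[[ 461.9 -364.5   46. ]
 [ 451.2 -342.3   46. ]
 [ 417.2 -359.5   46. ]]
```

Run:
```python
from h import *
np.set_printoptions(precision=1,suppress=True)
c=cam("top");s=cam("scene")
for n,box in (("top",(0,270,0,260)),("scene",(0,180,60,260))):
    im=cv2.imread(f"pics/{n}0.png")[box[0]:box[1],box[2]:box[3]]
    cv2.imwrite(f"pics/{n}lamp.png",cv2.resize(im,None,fx=2.2 if n=="top" else 3,fy=2.2 if n=="top" else 3))
o,v=rays(c,[(0,175),(95,238)])
n=np.cross(v[0],v[1])
for p in [(121,122),(117,90),(112,50),(107,5)]:
    o2,w=rays(s,[p]); w=w[0]; t=n@(o-o2)/(n@w); P=o2+t*w; print(p,P,np.hypot(P[0],P[1]),np.degrees(np.arctan2(P[1],P[0])),proj(c,[P]))
```

```text
(121, 122) [361.1 313.9 137. ] 478.47072124661577 41.006772473933005 [[129.7 261.2]]
(117, 90) [418.7 390.4 158.3] 572.4205336979601 42.994594945604085 [[ 94.1 237.4]]
(112, 50) [499.2 498.2 186.3] 705.234285454178 44.94363956108252 [[ 41.7 202.5]]
(107, 5) [598.6 627.8 226.4] 867.4577507725031 46.3667944792602 [[-28.6 156.2]]
```

View pics/toplamp.png

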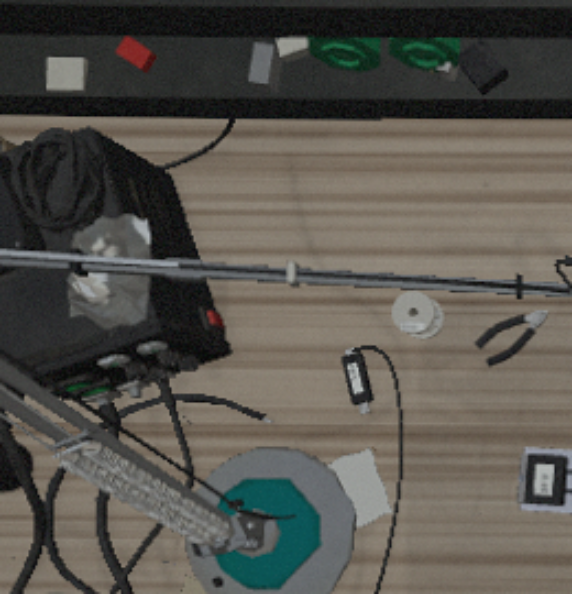

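View pics/scenelamp.png

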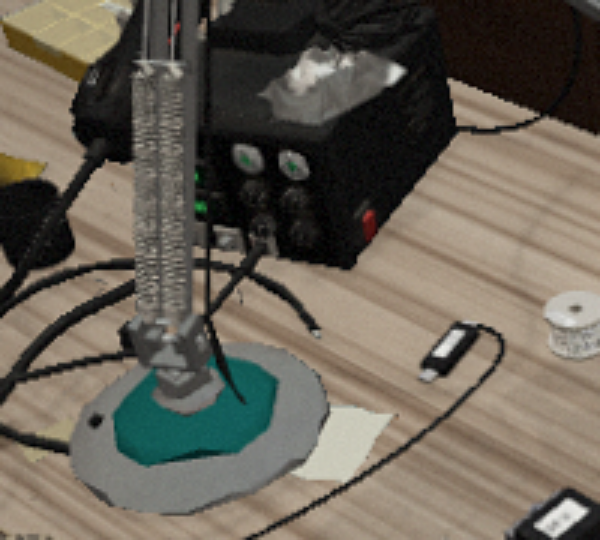

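Run:
```python
from h import *
np.set_printoptions(precision=1,suppress=True)
P=tri(cam("top"),[(114,241),(34,200)],cam("scene"),[(117,118),(113,22)])
print(P,np.hypot(P[:,0],P[:,1]),np.degrees(np.arctan2(P[:,1],P[:,0])))
print(plane(cam("top"),[(116,242),(161,242),(116,280)],10))
T=pose();W=cam("wrist",T);print(W[2][:3,3]); print(plane(W,[(262,335),(340,330)],10),plane(W,[(262,335)],50))
```

```text
[[402.3 390.3  84.4  15.4]
 [497.5 447.8 277.2   4.2]] [560.5 669.3] [44.1 42. ]
[[401.8 419.4  10. ]
 [402.9 294.4  10. ]
 [297.8 414.4  10. ]]
[149.8 586.9 374.6]
[[424.7 387.8  10. ]
 [458.6 496.   10. ]] [[394.5 409.6  50. ]]
```

```bash
cat >> h.py <<'E'
def rows(start,yaw0,wps,step=48,grip=1.0):
    """wps: (x,y,z,yaw); prints suggested shifts (cm) & tool-z turn (rad), tool pointing down"""
    Rt=R.from_euler('xyz',[180,0,yaw0],degrees=True).as_matrix()
    p=np.array(start,float);y=yaw0;out=[]
    for w in wps:
        q=np.array(w[:3],float);n=max(1,int(np.ceil(np.linalg.norm(q-p)/step)),int(np.ceil(abs(w[3]-y)/8)))
        for i in range(1,n+1):
            a=p+(q-p)*i/n;b=y+(w[3]-y)*i/n
            s=Rt.T@(a-np.array(start,float))/10
            out.append([[round(float(t),2) for t in s],[0,0,round(float(-np.radians(b-yaw0)),3)],grip])
        p,y=q,w[3]
    print(len(out),str(out).replace(' ',''))
E
python3 - <<'E'
from h import *
rows((225.8,555.9,242.3),157.9,[(161,399,245,157.9),(300,300,250,150),(400,150,250,140),(430,-50,250,130)])
rows((430,-50,250),130,[(400,-300,250,120),(440,-368,230,117)])
E
```

```text
17 [[[0.03,-4.24,-0.07],[0,0,-0.0],1.0],[[0.05,-8.49,-0.14],[0,0,-0.0],1.0],[[0.08,-12.73,-0.2],[0,0,-0.0],1.0],[[0.1,-16.98,-0.27],[0,0,-0.0],1.0],[[-4.05,-17.96,-0.4],[0,0,0.034],1.0],[[-8.2,-18.95,-0.52],[0,0,0.069],1.0],[[-12.35,-19.93,-0.65],[0,0,0.103],1.0],[[-16.5,-20.92,-0.77],[0,0,0.138],1.0],[[-20.23,-23.45,-0.77],[0,0,0.182],1.0],[[-23.96,-25.99,-0.77],[0,0,0.225],1.0],[[-27.68,-28.52,-0.77],[0,0,0.269],1.0],[[-31.41,-31.05,-0.77],[0,0,0.312],1.0],[[-33.47,-34.53,-0.77],[0,0,0.347],1.0],[[-35.53,-38.01,-0.77],[0,0,0.382],1.0],[[-37.59,-41.5,-0.77],[0,0,0.417],1.0],[[-39.65,-44.98,-0.77],[0,0,0.452],1.0],[[-41.72,-48.46,-0.77],[0,0,0.487],1.0]]
8 [[[-2.87,-3.06,-0.0],[0,0,0.029],1.0],[[-5.74,-6.12,-0.0],[0,0,0.058],1.0],[[-8.61,-9.18,-0.0],[0,0,0.087],1.0],[[-11.48,-12.25,-0.0],[0,0,0.116],1.0],[[-14.35,-15.31,-0.0],[0,0,0.145],1.0],[[-17.22,-18.37,-0.0],[0,0,0.175],1.0],[[-21.11,-19.02,1.0],[0,0,0.201],1.0],[[-25.0,-19.67,2.0],[0,0,0.227],1.0]]
```

```bash
python3 -m inch '[[[0,-4.2,0],[0,0,0],1],[[0,-8.5,-0.1],[0,0,0],1],[[0,-12.7,-0.2],[0,0,0],1],[[0,-17,-0.3],[0,0,0],1],[[-4,-18,-0.4],[0,0,0.03],1],[[-8.2,-19,-0.5],[0,0,0.07],1],[[-12.4,-20,-0.7],[0,0,0.1],1],[[-16.5,-21,-0.8],[0,0,0.14],1],[[-20.2,-23.5,-0.8],[0,0,0.18],1],[[-24,-26,-0.8],[0,0,0.22],1],[[-27.7,-28.5,-0.8],[0,0,0.27],1],[[-31.4,-31,-0.8],[0,0,0.31],1],[[-33.5,-34.5,-0.8],[0,0,0.35],1],[[-35.5,-38,-0.8],[0,0,0.38],1],[[-37.6,-41.5,-0.8],[0,0,0.42],1],[[-39.6,-45,-0.8],[0,0,0.45],1],[[-41.7,-48.5,-0.8],[0,0,0.487],1],[[-41.7,-48.5,-0.8],[0,0,0.487],1],[[-41.7,-48.5,-0.8],[0,0,0.487],1]]'
```

```text
time: 2.05
tool_pos: [429.4, -51.0, 250.0]
tcp_rot: [-180.0, -0.0, 129.9]
ft_force: [0.0, 0.3, 0.9]
finger_gap: 85.3
```

```bash
python3 -m inch '[[[-2.9,-3.1,0],[0,0,0.03],1],[[-5.7,-6.1,0],[0,0,0.06],1],[[-8.6,-9.2,0],[0,0,0.09],1],[[-11.5,-12.2,0],[0,0,0.12],1],[[-14.3,-15.3,0],[0,0,0.15],1],[[-17.2,-18.4,0],[0,0,0.17],1],[[-21,-19,1],[0,0,0.2],1],[[-25,-19.7,2],[0,0,0.227],1],[[-25,-19.7,2],[0,0,0.227],1],[[-25,-19.7,2],[0,0,0.227],1],[[-25,-19.7,2],[0,0,0.227],1]]'
python3 - <<'E'
from h import *
np.save("w1.npy",pose());print(pose()[:3,3])
im=viewer.snapshot("wrist");cv2.imwrite("pics/w1.png",im[:,:,::-1])
E
```

```text
time: 3.15
tool_pos: [439.9, -367.0, 230.8]
tcp_rot: [180.0, 0.0, 117.1]
ft_force: [-0.8, 0.1, -0.4]
finger_gap: 85.1
[ 439.93889022 -367.02993565  230.79416   ]
```

View pics/w1.png

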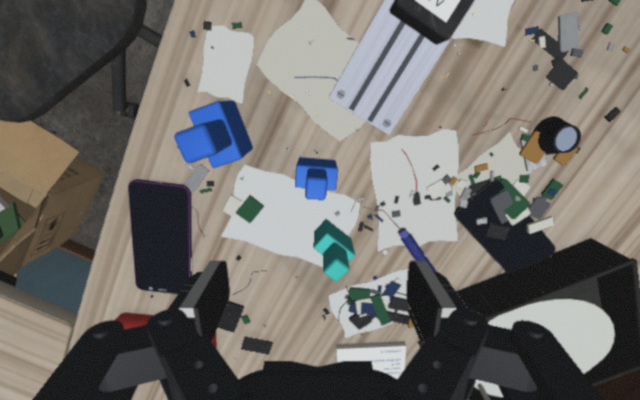

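Run:
```python
from h import *
im=cv2.imread("pics/w1.png")[140:215,270:370]
cv2.imwrite("pics/w1z.png",cv2.resize(im,None,fx=8,fy=8,interpolation=cv2.INTER_CUBIC))
```

```text
(no output)
```

View pics/w1z.png

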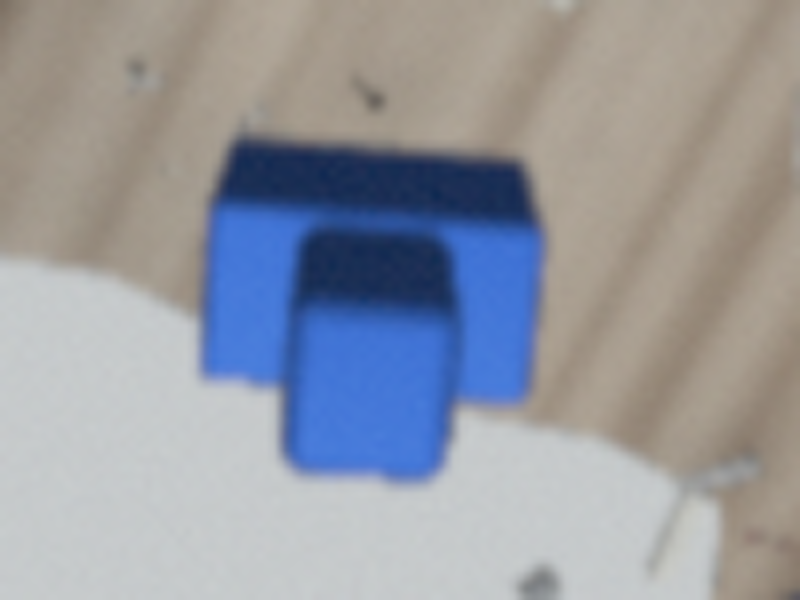

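Run:
```python
from h import *
np.set_printoptions(precision=1,suppress=True)
f=lambda L:[(270+(u+.5)/8-.5,140+(v+.5)/8-.5) for u,v in L]
c=cam("wrist",np.load("w1.npy"))
F=[(212,202),(543,222),(530,405),(203,378)];G=[(295,302),(458,308),(443,480),(285,470)]
g=lambda L:[(220+(u+.5)/3-.5,150+(v+.5)/3-.5) for u,v in L]
tp=lambda L:[(220+(u+.5)/3.3-.5,180+(v+.5)/3.3-.5) for u,v in L]
gc=np.mean(G,0)
print("grip top tri",tri(c,f([gc]),cam("scene"),g([(553,323)])),tri(c,f([gc]),cam("top"),tp([(620,172)])))
print("foot corner tri",tri(c,f([F[0],F[1]]),cam("top"),tp([(576,155),(604,142)])))
for P,z in((plane(c,f(F),46),46),(plane(c,f(G),87),87)):
    print(z,P.mean(0),[np.linalg.norm(P[i]-P[(i+1)%4]) for i in range(4)])
    for a,b in((0,1),(3,2)):
        d=P[b]-P[a];print(np.degrees(np.arctan2(d[1],d[0])))
```

```text
grip top tri [[ 439.1 -367.1   87.7    0.6]] [[ 438.6 -367.2   88.4    1.2]]
foot corner tri [[ 435.  -373.7  -53.8   42.5]
 [ 460.2 -360.7   21.3   17.9]]
46 [ 439.1 -367.2   46. ] [np.float64(42.84155743297721), np.float64(24.752941226968808), np.float64(43.387732120347536), np.float64(23.693894062642507)]
23.52023047986621
22.122388208341643
87 [ 439.  -367.1   87. ] [np.float64(18.572376149732143), np.float64(20.72216253729943), np.float64(18.4354112219951), np.float64(20.188663672158917)]
24.870202223140602
23.226166388293414
```

```bash
python3 -m inch '[[[0,-0.1,3],[0,0,0.066],1],[[0,-0.1,7],[0,0,0.066],1],[[0,-0.1,11],[0,0,0.066],1],[[0,-0.1,14],[0,0,0.066],1],[[0,-0.1,16.8],[0,0,0.066],1],[[0,-0.1,16.8],[0,0,0.066],1],[[0,-0.1,16.8],[0,0,0.066],0],[[0,-0.1,16.8],[0,0,0.066],0],[[0,-0.1,16.8],[0,0,0.066],0],[[0,-0.1,16.8],[0,0,0.066],0],[[0,-0.1,16.8],[0,0,0.066],0],[[0,-0.1,16.8],[0,0,0.066],0],[[0,-0.1,16.8],[0,0,0.066],0],[[0,-0.1,16.8],[0,0,0.066],0]]' 40
python3 - <<'E'
from h import *
print(telemetry.sense()['finger_gap'],pose()[:3,3])
im=viewer.snapshot("wrist");cv2.imwrite("pics/w2.png",im[:,:,::-1])
E
```

```text
time: 4.6
tool_pos: [439.2, -369.7, 63.7]
tcp_rot: [179.9, 0.1, 113.2]
ft_force: [-0.2, 1.9, 6.7]
finger_gap: 19.8
19.804222909975167 [ 439.21713317 -369.65191421   63.71774268]
```

View pics/w2.png

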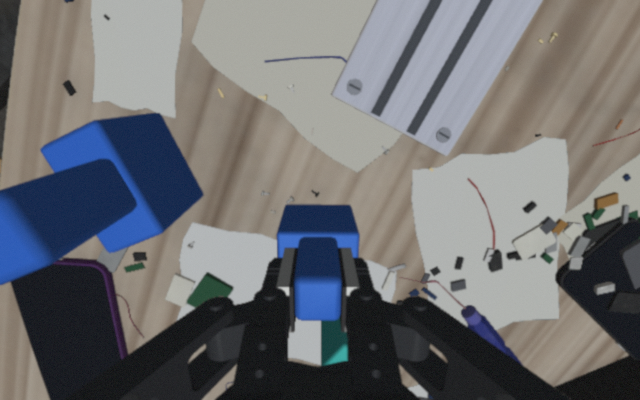

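```bash
python3 -m inch '[[[0,0,-0.5],[0,0,0],0],[[0,0,-2],[0,0,0],0],[[0,0,-5],[0,0,0],0],[[0,0,-9],[0,0,0],0],[[0,0,-12],[0,0,0],0],[[0,0,-12],[0,0,0],0],[[0,0,-12],[0,0,0],0],[[0,0,-12],[0,0,0],0]]'
python3 - <<'E'
from h import *
np.save("w3.npy",pose());print(telemetry.sense()['finger_gap'],pose()[:3,3])
im=viewer.snapshot("wrist");cv2.imwrite("pics/w3.png",im[:,:,::-1])
im=im[180:340,240:400]
cv2.imwrite("pics/w3z.png",cv2.resize(im[:,:,::-1],None,fx=3.7,fy=3.7,interpolation=cv2.INTER_CUBIC))
E
```

```text
time: 5.45
tool_pos: [437.8, -368.3, 181.1]
tcp_rot: [-180.0, -0.1, 113.2]
ft_force: [0.1, -0.8, -2.2]
finger_gap: 19.5
19.512379217519385 [ 437.79029446 -368.30354578  181.10877355]
```

View pics/w3z.png

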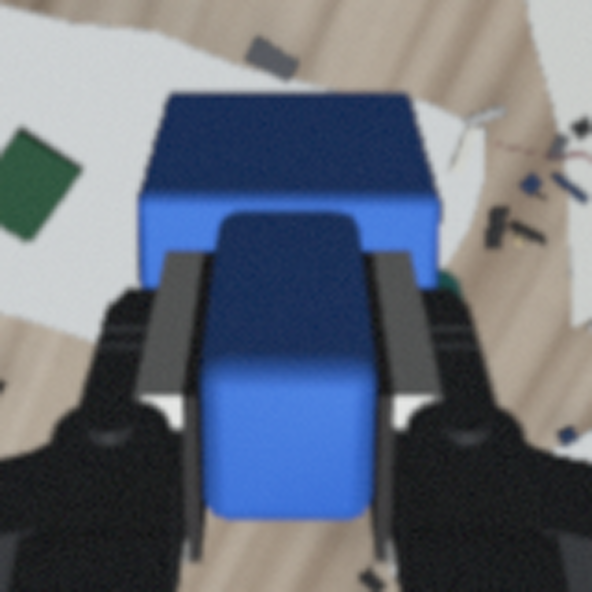

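Run:
```python
from h import *
im=cv2.imread("pics/w3.png")
print(im.shape)
cv2.imwrite("pics/w3v.png",im)
```

```text
(400, 640, 3)
```

View pics/w3v.png

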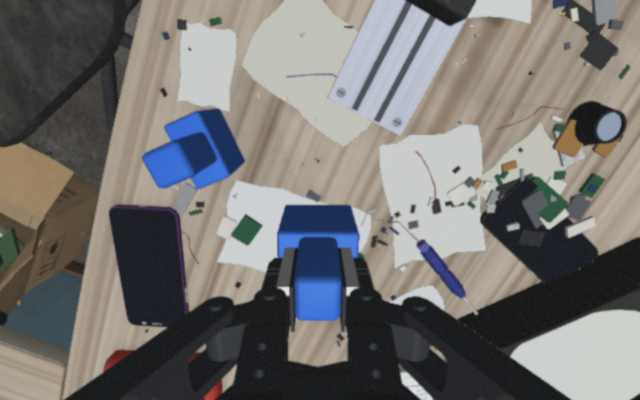

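Run:
```python
from h import *
np.set_printoptions(precision=1,suppress=True)
f=lambda L:[(240+(u+.5)/3.7-.5,180+(v+.5)/3.7-.5) for u,v in L]
c=cam("wrist",np.eye(4))
for z,L in ((17.7,[(140,195),(438,195)]),(63.7,[(172,94),(408,94)]),(-23.3,[(203,368),(376,366),(370,520),(212,520)])):
    print(z,plane(c,f(L),z))
```

```text
17.7 [[ 13.6 -20.5  17.7]
 [ 13.6  21.9  17.7]]
63.7 [[ 12.6 -20.4  63.7]
 [ 12.5  22.2  63.7]]
-23.3 [[ 11.6  -8.8 -23.3]
 [ 11.8  10.2 -23.3]
 [ -8.9  10.  -23.3]
 [ -8.8  -8.3 -23.3]]
```

Run:
```python
from h import *
rows((438.5,-368.4,181.5),113.2,[(445,-300,190,107),(465,-80,190,87)],grip=0)
```

```text
7 [[[3.02,1.65,-0.42],[0,0,0.054],0],[[6.03,3.29,-0.85],[0,0,0.108],0],[[9.92,5.39,-0.85],[0,0,0.178],0],[[13.8,7.49,-0.85],[0,0,0.248],0],[[17.69,9.59,-0.85],[0,0,0.318],0],[[21.58,11.7,-0.85],[0,0,0.387],0],[[25.46,13.8,-0.85],[0,0,0.457],0]]
```

```bash
python3 -m inch '[[[3,1.6,-0.4],[0,0,0.05],0],[[6,3.3,-0.8],[0,0,0.11],0],[[9.9,5.4,-0.8],[0,0,0.18],0],[[13.8,7.5,-0.8],[0,0,0.25],0],[[17.7,9.6,-0.8],[0,0,0.32],0],[[21.6,11.7,-0.8],[0,0,0.39],0],[[25.5,13.8,-0.8],[0,0,0.457],0],[[25.5,13.8,-0.8],[0,0,0.457],0],[[25.5,13.8,-0.8],[0,0,0.457],0],[[25.5,13.8,-0.8],[0,0,0.457],0]]'
python3 - <<'E'
from h import *
np.save("w4.npy",pose());print(telemetry.sense()['finger_gap'],telemetry.sense()['tcp_rot'],pose()[:3,3])
im=viewer.snapshot("wrist");cv2.imwrite("pics/w4.png",im[:,:,::-1])
cv2.imwrite("pics/w4z.png",cv2.resize(im[0:260,190:450,::-1],None,fx=2.3,fy=2.3,interpolation=cv2.INTER_CUBIC))
E
```

```text
time: 6.5
tool_pos: [464.3, -80.7, 189.4]
tcp_rot: [-179.9, 0.0, 87.0]
ft_force: [-0.1, -0.2, -0.2]
finger_gap: 19.5
19.53456993857174 [-1.79907808e+02  2.26437559e-03  8.70444329e+01] [464.3124238  -80.72025683 189.44845976]
```

View pics/w4.png

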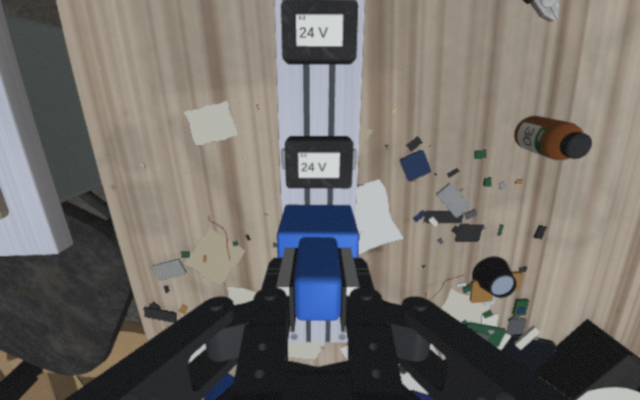

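View pics/w4z.png

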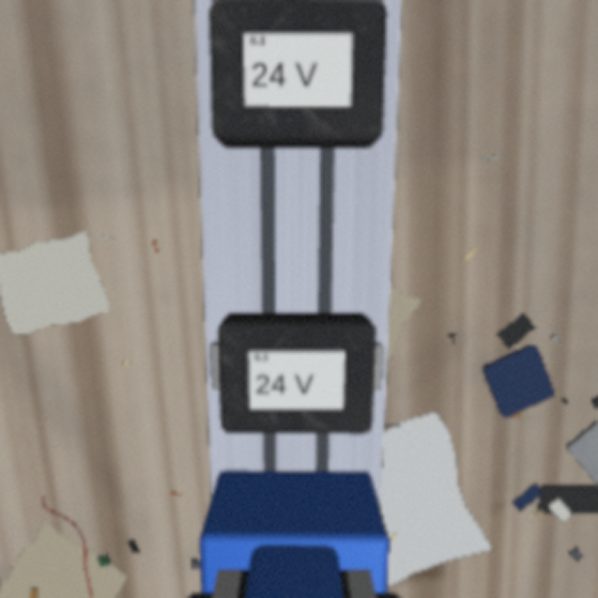

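Run:
```python
from h import *
np.set_printoptions(precision=1,suppress=True)
f=lambda L:[(190+(u+.5)/2.3-.5,(v+.5)/2.3-.5) for u,v in L]
T=np.load("w4.npy");c=cam("wrist",T)
print("cam",c[2][:3,3])
print("A -y face z8",plane(c,f([(225,147),(370,147)]),8))
print("B +y face z8",plane(c,f([(230,313),(365,313)]),8))
print("B -y face z42",plane(c,f([(228,432),(368,432)]),42), "B x edges z42",plane(c,f([(221,400),(375,400)]),42))
print("A x edges z42",plane(c,f([(210,70),(385,70)]),42))
r=plane(c,f([(196,20),(203,240),(209,430),(400,20),(391,240),(383,430)]),8);print("rail edges",r)
for a,b in((0,2),(3,5)):
    d=r[a]-r[b];print(np.degrees(np.arctan2(d[1],d[0])))
print("labels: AB",plane(c,f([(298,70),(297,380)]),42))
print("label tri",tri(c,f([(298,70),(297,380)]),cam("scene"),[(220+82.5/3-.5,150+70.5/3-.5),(220+187.5/3-.5,150+132.5/3-.5)]))
g=cv2.cvtColor(cv2.imread("pics/w4.png"),cv2.COLOR_BGR2GRAY)
print(g[40:70,300:340].mean(1).astype(int),g[130:150,300:340].mean(1).astype(int))
```

```text
cam [469.4   1.8 322.6]
A -y face z8 [[442.4  31.1   8. ]
 [501.   28.1   8. ]]
B +y face z8 [[439.2 -35.4   8. ]
 [497.4 -38.5   8. ]]
B -y face z42 [[437.8 -79.   42. ]
 [494.5 -81.9  42. ]] B x edges z42 [[436.1 -65.5  42. ]
 [497.6 -68.7  42. ]]
A x edges z42 [[442.   53.5  42. ]
 [503.4  50.3  42. ]]
rail edges [[434.8  77.8   8. ]
 [430.3  -4.6   8. ]
 [425.4 -87.4   8. ]
 [513.7  73.6   8. ]
 [509.   -8.7   8. ]
 [504.4 -91.5   8. ]]
86.75827287756535
86.78538876518385
labels: AB [[472.9  51.8  42. ]
 [466.9 -59.   42. ]]
label tri [[473.1  52.6  36.7   0.5]
 [465.8 -57.7  43.6   2.8]]
[211 211 211 211 209 191 129  70  52  51  51  51  52  51  51  50  49  49
  47  44  38  32  29  54 101 137 146 146 146 146] [151 151 151 151 147 125  71  29  24  28  35  41  45  46  46  46  47  47
  47  47]
```

```bash
python3 -m inch '[[[4,0,0],[0,0,0.004],0],[[7.5,0,0],[0,0,0.004],0],[[9.1,0.05,0],[0,0,0.004],0],[[9.1,0.05,3],[0,0,0.004],0],[[9.1,0.05,6],[0,0,0.004],0],[[9.1,0.05,8.5],[0,0,0.004],0],[[9.1,0.05,8.5],[0,0,0.004],0],[[9.1,0.05,8.5],[0,0,0.004],0]]'
python3 - <<'E'
from h import *
np.save("w5.npy",pose());print(telemetry.sense()['finger_gap'],telemetry.sense()['tcp_rot'],pose()[:3,3])
im=viewer.snapshot("wrist");cv2.imwrite("pics/w5.png",im[:,:,::-1])
im=viewer.snapshot("scene");cv2.imwrite("pics/s5z.png",cv2.resize(im[100:280,200:400,::-1],None,fx=3,fy=3,interpolation=cv2.INTER_CUBIC))
E
```

```text
time: 7.35
tool_pos: [469.8, 9.7, 105.3]
tcp_rot: [-179.9, 0.0, 86.7]
ft_force: [0.0, -0.2, -0.6]
finger_gap: 19.4
19.392515737010093 [-1.79919885e+02  2.81026993e-03  8.67053799e+01] [469.8107598    9.70469782 105.31863925]
```

View pics/w5.png

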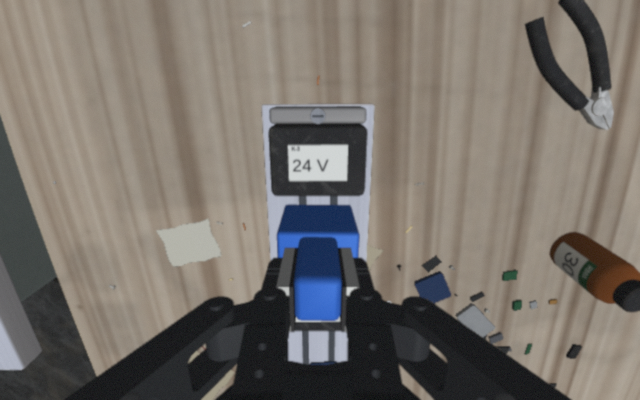

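View pics/s5z.png

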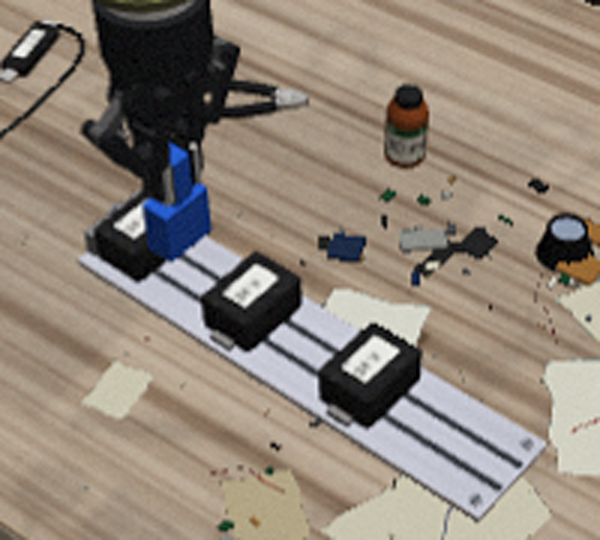

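```bash
python3 - <<'E'
from h import *
np.set_printoptions(precision=1,suppress=True)
c=cam("wrist",np.load("w5.npy"))
print(plane(c,[(290,195.5),(345,195.5)],8),plane(c,[(283,206),(352,206)],41.6), "A x",plane(c,[(271,160),(366,160)],42))
E
python3 -m inch '[[[0,0,1.5],[0,0,0],0],[[0,0,2.6],[0,0,0],0],[[0,0,3.1],[0,0,0],0],[[0,0,3.1],[0,0,0],0],[[0,0,3.1],[0,0,0],0]]'
```

```text
[[449.4  19.6   8. ]
 [491.8  17.1   8. ]] [[447.9  23.1  41.6]
 [493.9  20.4  41.6]] A x [[443.2  54.6  42. ]
 [503.5  51.1  42. ]]
time: 7.95
tool_pos: [470.3, 10.6, 74.8]
tcp_rot: [180.0, 0.0, 86.8]
ft_force: [-0.5, -0.1, -1.9]
finger_gap: 19.3
```

```bash
python3 -m inch '[[[0.15,0,0],[0,0,0],0],[[0.3,0,0],[0,0,0],0],[[0.4,0,0],[0,0,0],0],[[0.45,0,0],[0,0,0],0],[[0.45,0,0],[0,0,0],0],[[0.45,0,0],[0,0,0],0]]'
```

```text
time: 8.55
tool_pos: [470.7, 14.0, 74.9]
tcp_rot: [179.9, 0.1, 86.8]
ft_force: [-0.4, -6.6, 1.8]
finger_gap: 19.8
```

```bash
python3 -m inch '[[[0.05,0,0],[0,0,0],0],[[0.1,0,0],[0,0,0],0],[[0.1,0,0],[0,0,0],0],[[0.1,0,0],[0,0,0],0]]'
```

```text
time: 8.95
tool_pos: [470.8, 14.4, 75.0]
tcp_rot: [179.9, 0.2, 86.8]
ft_force: [-1.6, -10.8, 2.1]
finger_gap: 19.6
```

```bash
python3 -m inch '[[[-0.1,0,0],[0,0,0],0],[[-0.1,0,0.1],[0,0,0],0],[[-0.1,0,0.2],[0,0,0],0],[[-0.1,0,0.2],[0,0,0],0],[[-0.1,0,0.2],[0,0,0],0]]'
python3 -m inch '[[[0,0,0.05],[0,0,0],0],[[0,0,0.1],[0,0,0],0],[[0,0,0.1],[0,0,0],0],[[0,0,0.1],[0,0,0],0]]'
```

```text
time: 9.45
tool_pos: [470.9, 14.2, 72.9]
tcp_rot: [179.9, 0.1, 86.8]
ft_force: [0.7, -6.9, 1.7]
finger_gap: 19.6
time: 9.85
tool_pos: [471.0, 14.2, 72.0]
tcp_rot: [179.9, 0.1, 86.8]
ft_force: [-0.1, -6.7, 1.3]
finger_gap: 19.3
```

```bash
python3 -m inch '[[[0,0,0.05],[0,0,0],0],[[0,0,0.1],[0,0,0],0],[[0,0,0.1],[0,0,0],0],[[0,0,0.1],[0,0,0],0]]'
```

```text
time: 10.25
tool_pos: [471.2, 14.1, 71.7]
tcp_rot: [179.9, 0.1, 86.8]
ft_force: [-4.6, -6.3, 7.9]
finger_gap: 19.4
```

```bash
python3 -m inch '[[[0,0,-0.05],[0,0,0],0],[[0,0,-0.05],[0,0,0],0.2],[[0,0,-0.05],[0,0,0],0.5],[[0,0,-0.05],[0,0,0],0.6],[[0,0,-0.05],[0,0,0],0.6],[[0,0,-0.05],[0,0,0],0.6],[[0,0,-2],[0,0,0],0.6],[[0,0,-6],[0,0,0],0.6],[[0,0,-10],[0,0,0],0.6],[[0,0,-10],[0,0,0],0.6],[[0,0,-10],[0,0,0],0.6]]'
python3 - <<'E'
from h import *
np.save("w6.npy",pose());print(telemetry.sense()['finger_gap'],pose()[:3,3])
im=viewer.snapshot("wrist");cv2.imwrite("pics/w6.png",im[:,:,::-1])
im=viewer.snapshot("scene");cv2.imwrite("pics/s6z.png",cv2.resize(im[100:280,200:400,::-1],None,fx=3,fy=3,interpolation=cv2.INTER_CUBIC))
E
```

```text
time: 11.35
tool_pos: [471.3, 15.2, 171.6]
tcp_rot: [179.8, -0.0, 86.8]
ft_force: [0.1, 0.6, -1.4]
finger_gap: 51.3
51.33347002040671 [471.28734376  15.19066471 171.60472169]
```

View pics/w6.png

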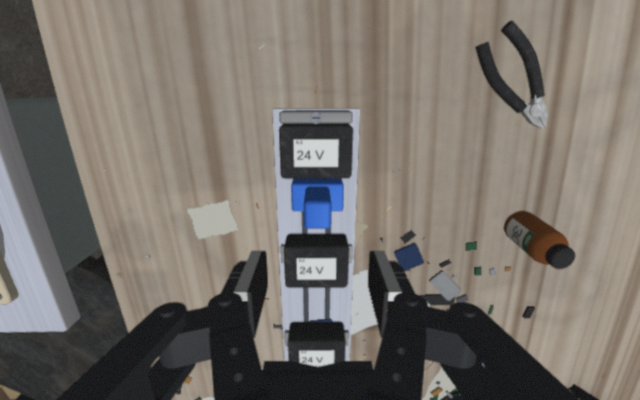

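View pics/s6z.png

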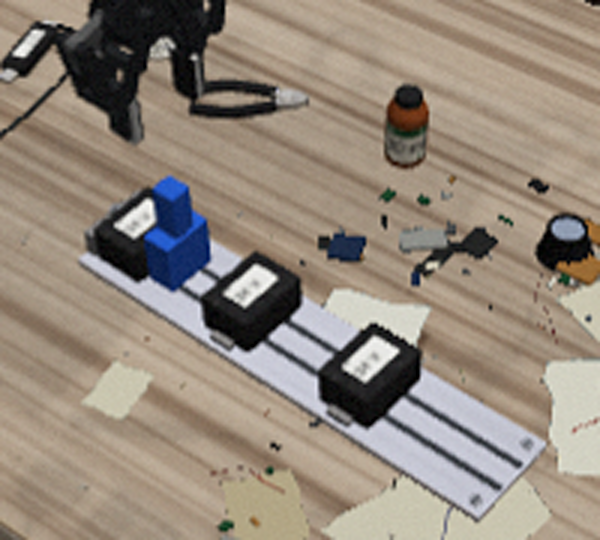

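```bash
python3 -m inch '[[[-4,0,0],[0,0,0],0],[[-8,0,0],[0,0,0],0],[[-11,0,0],[0,0,0],0],[[-13,0,0],[0,0,0],0],[[-13,0,2],[0,0,0],0],[[-13,0,4],[0,0,0],0],[[-13,0,4],[0,0,0],0],[[-13,0,4],[0,0,0],0]]'
python3 - <<'E'
from h import *
np.save("w7.npy",pose());print(telemetry.sense()['finger_gap'],pose()[:3,3])
im=viewer.snapshot("wrist");cv2.imwrite("pics/w7.png",im[:,:,::-1])
E
```

```text
time: 12.25
tool_pos: [461.9, -114.2, 129.1]
tcp_rot: [-179.8, -0.1, 86.8]
ft_force: [-0.6, 0.3, 1.4]
finger_gap: -0.1
-0.12248918071248296 [ 461.90285754 -114.19070736  129.06450906]
```

View pics/w7.png

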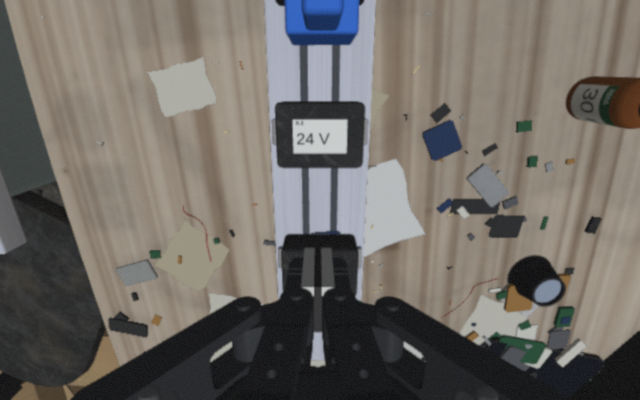

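Run:
```python
from h import *
np.set_printoptions(precision=1,suppress=True)
c=cam("wrist",np.load("w7.npy"));print(c[2][:3,3])
print("B-",plane(c,[(318,167)],42),"B+",plane(c,[(318,100)],42),plane(c,[(318,100)],8),"C+ ",plane(c,[(318,234)],8),plane(c,[(318,248)],42))
```

```text
[467.5 -31.8 262.3]
B- [[464.3 -80.8  42. ]] B+ [[466.9 -34.9  42. ]] [[466.8 -35.4   8. ]] C+  [[ 460.4 -148.9    8. ]] [[ 460.7 -145.3   42. ]]
```

```bash
python3 -m inch '[[[0,0.1,3],[0,0,0],0],[[0,0.2,6],[0,0,0],0],[[0,0.2,8.5],[0,0,0],0],[[0,0.2,10.2],[0,0,0],0],[[0,0.2,10.2],[0,0,0],0],[[1,0.2,10.2],[0,0,0],0],[[1.8,0.2,10.2],[0,0,0],0],[[1.8,0.2,10.2],[0,0,0],0],[[1.8,0.2,10.2],[0,0,0],0]]'
```

```text
time: 13.2
tool_pos: [466.9, -96.6, 29.4]
tcp_rot: [179.9, 0.0, 86.9]
ft_force: [-0.2, -1.0, 0.7]
finger_gap: -0.1
```

```bash
python3 -m inch '[[[0.3,0,0],[0,0,0],0],[[0.6,0,0],[0,0,0],0],[[0.9,0,0],[0,0,0],0],[[1.2,0,0],[0,0,0],0],[[1.2,0,0],[0,0,0],0],[[1.2,0,0],[0,0,0],0]]'
python3 -m inch '[[[0.3,0,0],[0,0,0],0],[[0.6,0,0],[0,0,0],0],[[0.9,0,0],[0,0,0],0],[[1.2,0,0],[0,0,0],0],[[1.5,0,0],[0,0,0],0],[[1.8,0,0],[0,0,0],0],[[1.8,0,0],[0,0,0],0],[[1.8,0,0],[0,0,0],0]]'
python3 - <<'E'
from h import *
np.save("w8.npy",pose())
im=viewer.snapshot("scene");cv2.imwrite("pics/s8z.png",cv2.resize(im[100:280,200:400,::-1],None,fx=3,fy=3,interpolation=cv2.INTER_CUBIC))
E
```

```text
time: 13.8
tool_pos: [467.1, -85.1, 28.6]
tcp_rot: [180.0, 0.0, 86.8]
ft_force: [0.2, -3.5, 2.2]
finger_gap: -0.4
time: 14.6
tool_pos: [467.9, -66.9, 28.3]
tcp_rot: [180.0, -0.0, 86.8]
ft_force: [0.2, -2.6, 2.5]
finger_gap: -0.0
```

View pics/s8z.png

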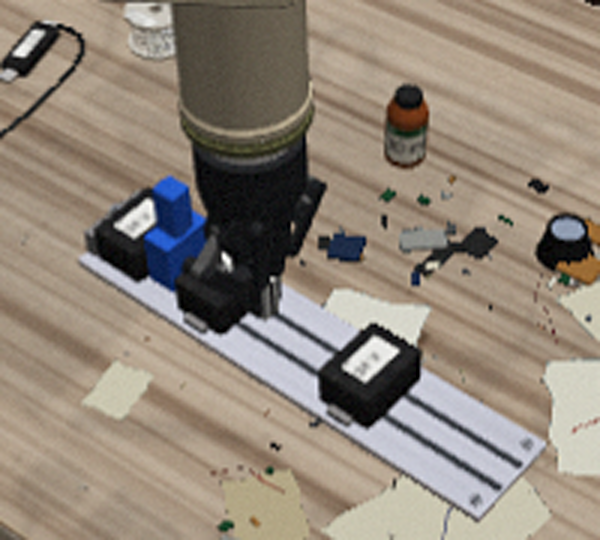

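```bash
python3 -m inch '[[[0.2,0,0],[0,0,0],0],[[0.4,0,0],[0,0,0],0],[[0.6,0,0],[0,0,0],0],[[0.8,0,0],[0,0,0],0],[[0.8,0,0],[0,0,0],0]]'
python3 -m inch '[[[0.1,0,0],[0,0,0],0],[[0.2,0,0],[0,0,0],0],[[0.2,0,0],[0,0,0],0],[[0.2,0,0],[0,0,0],0]]'
```

```text
time: 15.15
tool_pos: [468.3, -58.9, 28.3]
tcp_rot: [180.0, 0.0, 86.8]
ft_force: [1.2, -3.7, 2.9]
finger_gap: 0.3
time: 15.55
tool_pos: [468.4, -57.0, 28.3]
tcp_rot: [180.0, 0.0, 86.8]
ft_force: [1.7, -4.1, 1.5]
finger_gap: 0.0
```

```bash
python3 -m inch '[[[0.1,0,0],[0,0,0],0],[[0.2,0,0],[0,0,0],0],[[0.2,0,0],[0,0,0],0],[[0.2,0,0],[0,0,0],0]]'
python3 -m inch '[[[0.1,0,0],[0,0,0],0],[[0.1,0,0],[0,0,0],0],[[0.1,0,0],[0,0,0],0]]'
```

```text
time: 15.95
tool_pos: [468.5, -54.9, 28.3]
tcp_rot: [180.0, 0.0, 86.8]
ft_force: [1.4, -4.9, 1.1]
finger_gap: 0.1
time: 16.25
tool_pos: [468.5, -53.9, 28.3]
tcp_rot: [180.0, 0.0, 86.8]
ft_force: [3.3, -4.4, 1.1]
finger_gap: -0.0
```

```bash
for i in 1 2; do :; done; python3 -m inch '[[[0.05,0,0],[0,0,0],0],[[0.1,0,0],[0,0,0],0],[[0.1,0,0],[0,0,0],0]]'
python3 -m inch '[[[0.05,0,0],[0,0,0],0],[[0.1,0,0],[0,0,0],0],[[0.1,0,0],[0,0,0],0]]'
```

```text
time: 16.55
tool_pos: [468.5, -53.7, 28.3]
tcp_rot: [180.0, 0.1, 86.8]
ft_force: [1.6, -9.4, 1.0]
finger_gap: 0.1
time: 16.85
tool_pos: [468.6, -53.7, 28.4]
tcp_rot: [180.0, 0.2, 86.8]
ft_force: [0.9, -14.2, 1.0]
finger_gap: -0.0
```

```bash
python3 -m inch '[[[0.05,0,0],[0,0,0],0],[[0.1,0,0],[0,0,0],0],[[0.1,0,0],[0,0,0],0]]'
python3 -m inch '[[[0.05,0,0],[0,0,0],0],[[0.1,0,0],[0,0,0],0],[[0.1,0,0],[0,0,0],0]]'
```

```text
time: 17.15
tool_pos: [468.6, -53.7, 28.4]
tcp_rot: [180.0, 0.3, 86.8]
ft_force: [0.7, -19.4, 0.2]
finger_gap: 0.1
time: 17.45
tool_pos: [468.6, -53.6, 28.5]
tcp_rot: [180.0, 0.4, 86.8]
ft_force: [-0.1, -24.8, -0.3]
finger_gap: -0.2
```

```bash
python3 -m inch '[[[-0.5,0,0],[0,0,0],0],[[-1.5,0,0],[0,0,0],0],[[-1.5,0,-3],[0,0,0],0],[[-1.5,0,-7],[0,0,0],0],[[-1.5,0,-11],[0,0,0],0.4],[[-1.5,0,-14],[0,0,0],0.7],[[2,0,-14],[0,0,0],0.7],[[6,0,-14],[0,0,0],0.7],[[6,0,-14],[0,0,0],0.7],[[6,0,-14],[0,0,0],0.7]]'
python3 - <<'E'
from h import *
np.save("w9.npy",pose());print(telemetry.sense()['finger_gap'],pose()[:3,3])
im=viewer.snapshot("wrist");cv2.imwrite("pics/w9.png",im[:,:,::-1])
cv2.imwrite("pics/w9z.png",cv2.resize(im[80:340,190:450,::-1],None,fx=2.3,fy=2.3,interpolation=cv2.INTER_CUBIC))
E
```

```text
time: 18.45
tool_pos: [471.4, 10.9, 167.8]
tcp_rot: [-179.9, -0.0, 86.9]
ft_force: [-0.8, -1.2, 0.7]
finger_gap: 59.8
59.808138327440474 [471.44043163  10.88128586 167.76009036]
```

View pics/w9z.png

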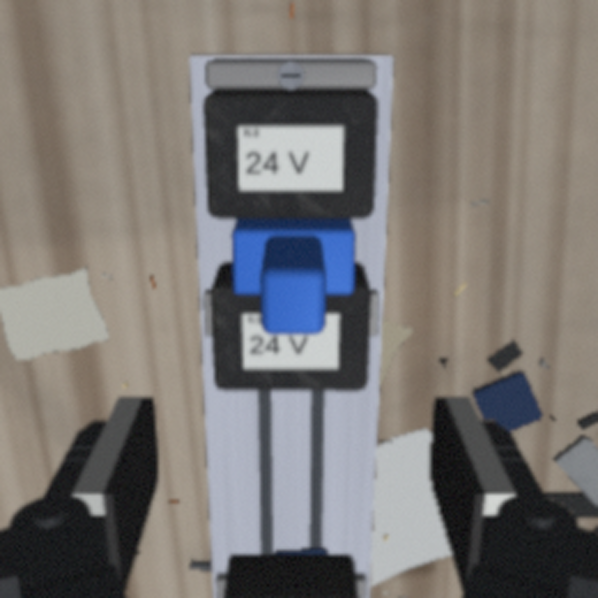

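Run:
```python
from h import *
np.set_printoptions(precision=1,suppress=True)
T=np.load("w9.npy");c=cam("wrist",T)
f=lambda L:[(190+(u+.5)/2.3-.5,80+(v+.5)/2.3-.5) for u,v in L]
P=plane(c,f([(263,272),(325,270),(325,333),(264,333)]),95);print(P,P.mean(0))
Q=plane(c,f([(234,222),(354,220),(355,295),(234,292)]),54);print(Q,Q.mean(0))
for m in(P.mean(0),Q.mean(0)):
  print("tool shift",(T[:3,:3].T@(m-T[:3,3]))/10)
```

```text
[[463.3  26.1  95. ]
 [482.   25.8  95. ]
 [481.1   5.3  95. ]
 [462.3   6.3  95. ]] [472.2  15.9  95. ]
[[451.7  31.8  54. ]
 [494.   30.3  54. ]
 [493.6   2.1  54. ]
 [449.6   5.7  54. ]] [472.2  17.5  54. ]
tool shift [0.5 0.1 7.3]
tool shift [ 0.7  0.1 11.4]
```

```bash
python3 -m inch '[[[0.5,0.1,2],[0,0,0],0.7],[[0.5,0.1,5],[0,0,0],0.7],[[0.5,0.1,8],[0,0,0],0.7],[[0.5,0.1,9.3],[0,0,0],0.7],[[0.5,0.1,9.3],[0,0,0],0.7],[[0.5,0.1,9.3],[0,0,0],0.7]]'
python3 -m inch '[[[0,0,0],[0,0,0],0.3],[[0,0,0],[0,0,0],0],[[0,0,0],[0,0,0],0],[[0,0,0],[0,0,0],0],[[0,0,0],[0,0,0],0],[[0,0,0],[0,0,0],0]]' 40
```

```text
time: 19.1
tool_pos: [473.7, 14.4, 76.1]
tcp_rot: [180.0, -0.0, 86.7]
ft_force: [0.2, -0.6, 0.0]
finger_gap: 59.9
time: 19.7
tool_pos: [474.0, 14.9, 76.1]
tcp_rot: [179.9, 0.0, 86.8]
ft_force: [-0.2, -0.7, 5.7]
finger_gap: 19.3
```

```bash
python3 -m inch '[[[0.05,0,0],[0,0,0],0],[[0.05,0,-0.3],[0,0,0],0],[[0.05,0,-0.6],[0,0,0],0],[[0.05,0,-1],[0,0,0],0],[[0.05,0,-1],[0,0,0],0]]'
```

```text
time: 20.2
tool_pos: [472.0, 15.2, 84.8]
tcp_rot: [-179.8, 0.0, 86.8]
ft_force: [-3.7, -5.0, -5.0]
finger_gap: 19.2
```

```bash
python3 -m inch '[[[-0.02,0,-0.5],[0,0,0],0],[[-0.02,0,-1],[0,0,0],0],[[-0.02,0,-2],[0,0,0],0],[[-0.02,0,-3],[0,0,0],0],[[0,0,-5],[0,0,0],0],[[0,0,-8],[0,0,0],0],[[0,0,-10],[0,0,0],0],[[0,0,-10],[0,0,0],0],[[0,0,-10],[0,0,0],0]]'
python3 - <<'E'
from h import *
np.save("w10.npy",pose());print(telemetry.sense()['finger_gap'],pose()[:3,3])
im=viewer.snapshot("wrist");cv2.imwrite("pics/w10.png",im[:,:,::-1])
im=viewer.snapshot("scene");cv2.imwrite("pics/s10z.png",cv2.resize(im[100:280,200:400,::-1],None,fx=3,fy=3,interpolation=cv2.INTER_CUBIC))
E
```

```text
time: 21.1
tool_pos: [474.2, 15.8, 186.6]
tcp_rot: [179.8, -0.0, 86.8]
ft_force: [-0.9, -0.8, -0.7]
finger_gap: 19.3
19.28248354470314 [474.21577199  15.84473759 186.64377113]
```

View pics/w10.png

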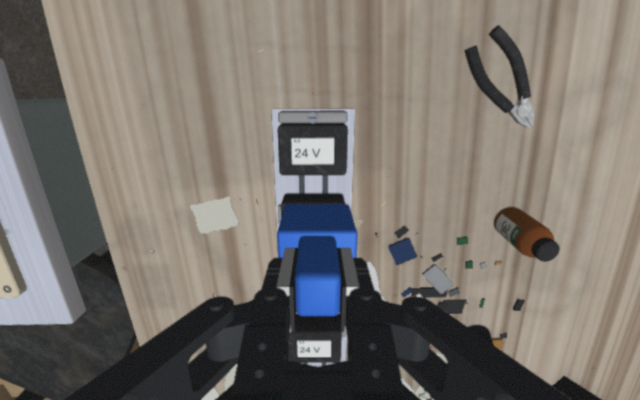

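View pics/s10z.png

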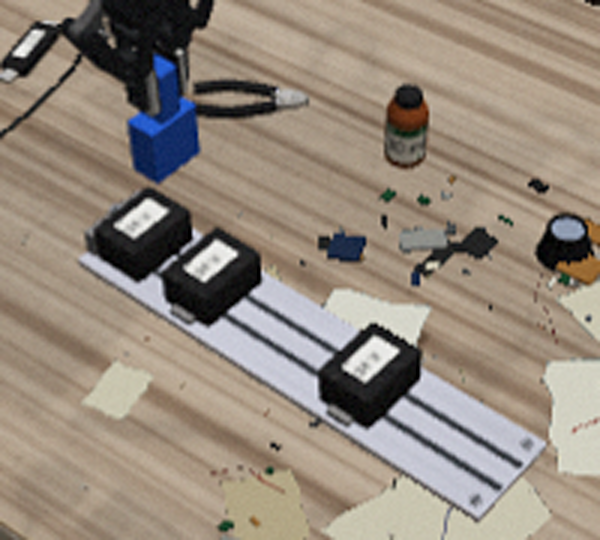

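```bash
python3 -m inch '[[[-3.5,0,0],[0,0,0],0],[[-7.4,0,0],[0,0,0],0],[[-7.4,0,0],[0,0,0],0],[[-7.4,0,3],[0,0,0],0],[[-7.4,0,5],[0,0,0],0],[[-7.4,0,5],[0,0,0],0],[[-7.4,0,5],[0,0,0],0]]'
python3 - <<'E'
from h import *
np.save("w11.npy",pose());print(telemetry.sense()['finger_gap'],pose()[:3,3])
im=viewer.snapshot("wrist");cv2.imwrite("pics/w11.png",im[:,:,::-1])
E
```

```text
time: 21.9
tool_pos: [468.5, -57.9, 134.7]
tcp_rot: [-179.9, -0.0, 86.8]
ft_force: [0.0, -0.0, -0.4]
finger_gap: 19.3
19.341874073350137 [468.50553444 -57.86079388 134.68505468]
```

View pics/w11.png

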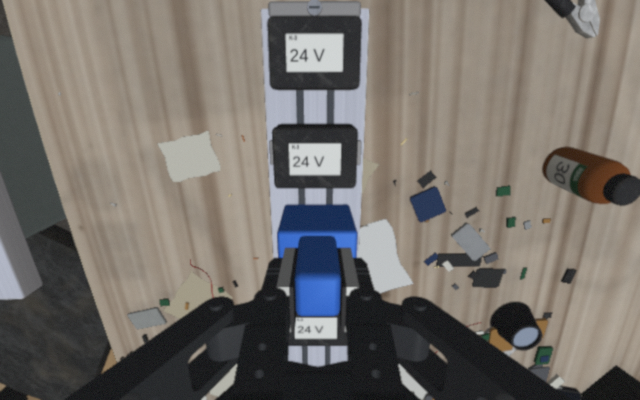

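```bash
python3 - <<'E'
from h import *
np.set_printoptions(precision=1,suppress=True)
c=cam("wrist",np.load("w11.npy"));print(c[2][:3,3])
g=cv2.cvtColor(cv2.imread("pics/w11.png"),cv2.COLOR_BGR2GRAY)
col=g[70:140,306:324].mean(1).astype(int);print(col)
for z in(8,42):print(z,plane(c,[(315,90),(315,123.5),(315,188)],z)[:,1])
E
python3 -m inch '[[[0,0,2],[0,0,0],0],[[0,0,4],[0,0,0],0],[[0,0,5.2],[0,0,0],0],[[0,0,5.5],[0,0,0],0],[[0,0,5.5],[0,0,0],0],[[0,0,5.5],[0,0,0],0]]'
```

```text
[474.   24.6 267.9]
[202 165 104  61  52  52  52  50  50  49  49  48  47  47  47  47  45  42
  41  78 138 171 179 180 180 180 180 180 181 180 181 180 181 181 180 181
 181 181 181 181 180 181 181 181 181 181 181 181 181 182 182 180 168 129
  70  27  27  30  37  42  44  46  46  46  46  46  47  47  47  47]
8 [ 28.5   2.7 -51.6]
42 [ 28.    5.6 -41.7]
time: 22.55
tool_pos: [470.1, -58.6, 81.5]
tcp_rot: [179.9, 0.0, 86.8]
ft_force: [0.2, 0.1, -1.2]
finger_gap: 19.5
```

```bash
python3 -m inch '[[[0.05,-0.1,0.2],[0,0,0],0],[[0.1,-0.1,0.4],[0,0,0],0],[[0.1,-0.1,0.5],[0,0,0],0],[[0.1,-0.1,0.5],[0,0,0],0],[[0.1,-0.1,0.5],[0,0,0],0]]'
python3 -m inch '[[[0,0,0.05],[0,0,0],0],[[0,0,0.1],[0,0,0],0],[[0,0,0.1],[0,0,0],0],[[0,0,0.1],[0,0,0],0]]'
```

```text
time: 23.05
tool_pos: [468.6, -57.4, 76.1]
tcp_rot: [180.0, 0.0, 86.8]
ft_force: [-2.3, -0.1, 6.1]
finger_gap: 19.5
time: 23.45
tool_pos: [468.7, -57.4, 76.1]
tcp_rot: [180.0, 0.0, 86.8]
ft_force: [-7.4, 2.3, 16.5]
finger_gap: 19.5
```

```bash
python3 -m inch '[[[0,0,-0.15],[0,0,0],0],[[0,0,-0.15],[0,0,0],0.2],[[0,0,-0.15],[0,0,0],0.5],[[0,0,-0.15],[0,0,0],0.6],[[0,0,-0.15],[0,0,0],0.6],[[0,0,-0.15],[0,0,0],0.6],[[0,0,-2],[0,0,0],0.6],[[0,0,-6],[0,0,0],0.6],[[0,0,-9],[0,0,0],0.4],[[-4,0,-9],[0,0,0],0],[[-8,0,-9],[0,0,0],0],[[-12,0,-9],[0,0,0],0],[[-15.8,0,-9],[0,0,0],0],[[-15.8,0,-7],[0,0,0],0],[[-15.8,0,-5],[0,0,0],0],[[-15.8,0,-5],[0,0,0],0],[[-15.8,0,-5],[0,0,0],0]]'
python3 - <<'E'
from h import *
np.save("w12.npy",pose());print(telemetry.sense()['finger_gap'],pose()[:3,3])
im=viewer.snapshot("wrist");cv2.imwrite("pics/w12.png",im[:,:,::-1])
im=viewer.snapshot("scene");cv2.imwrite("pics/s12z.png",cv2.resize(im[100:280,200:400,::-1],None,fx=3,fy=3,interpolation=cv2.INTER_CUBIC))
E
```

```text
time: 25.15
tool_pos: [459.1, -214.8, 124.2]
tcp_rot: [-179.9, -0.0, 86.8]
ft_force: [0.3, -0.2, 0.5]
finger_gap: -0.2
-0.17134002697161693 [ 459.07114369 -214.84684681  124.187676  ]
```

View pics/w12.png

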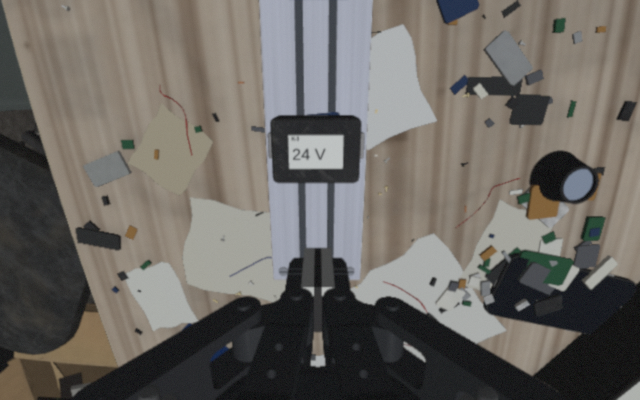

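View pics/s12z.png

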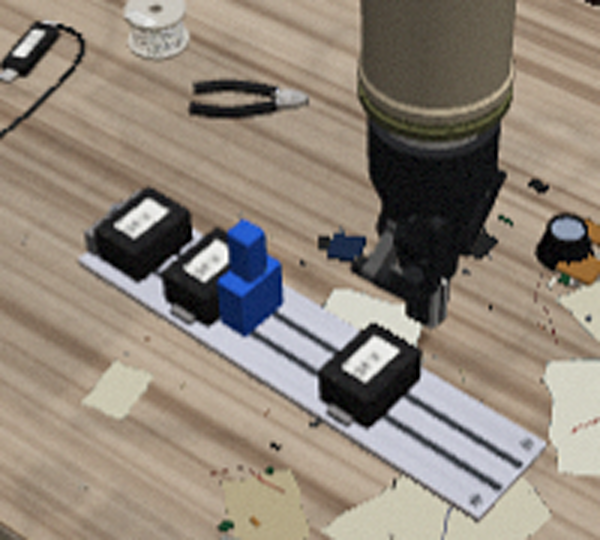

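```bash
python3 - <<'E'
from h import *
c=cam("wrist",np.load("w12.npy"));print(plane(c,[(315,183)],42),plane(c,[(315,115)],8))
E
python3 -m inch '[[[0,0,3],[0,0,0],0],[[0,0,6],[0,0,0],0],[[0,0,8.5],[0,0,0],0],[[0,0,9.6],[0,0,0],0],[[0,0,9.6],[0,0,0],0],[[0,0,9.6],[0,0,0],0]]'
```

```text
[[ 458.95215556 -191.8748793    42.        ]] [[ 461.31017435 -146.95801327    8.        ]]
time: 25.85
tool_pos: [460.4, -215.5, 29.7]
tcp_rot: [179.9, 0.0, 86.8]
ft_force: [-0.0, -0.0, 0.4]
finger_gap: 0.1
```

```bash
python3 -m inch '[[[0.6,0,0],[0,0,0],0],[[1,0,0],[0,0,0],0],[[1.4,0,0],[0,0,0],0],[[1.9,0,0],[0,0,0],0],[[2.4,0,0],[0,0,0],0],[[2.9,0,0],[0,0,0],0],[[3.4,0,0],[0,0,0],0],[[3.9,0,0],[0,0,0],0],[[4.4,0,0],[0,0,0],0],[[4.9,0,0],[0,0,0],0],[[5.4,0,0],[0,0,0],0],[[5.9,0,0],[0,0,0],0],[[6.4,0,0],[0,0,0],0],[[6.9,0,0],[0,0,0],0],[[7.3,0,0],[0,0,0],0],[[7.7,0,0],[0,0,0],0],[[8,0,0],[0,0,0],0],[[8,0,0],[0,0,0],0],[[8,0,0],[0,0,0],0]]'
python3 - <<'E'
from h import *
print(pose()[:3,3])
im=viewer.snapshot("scene");cv2.imwrite("pics/s13z.png",cv2.resize(im[100:280,200:400,::-1],None,fx=3,fy=3,interpolation=cv2.INTER_CUBIC))
E
```

```text
time: 27.75
tool_pos: [464.5, -135.4, 28.8]
tcp_rot: [179.9, 0.0, 86.8]
ft_force: [0.6, -3.3, 2.2]
finger_gap: 0.1
[ 464.47389725 -135.41656488   28.8483555 ]
```

View pics/s13z.png

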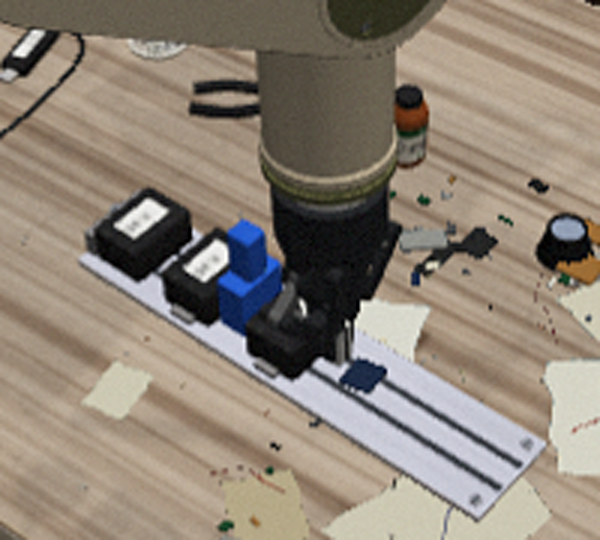

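```bash
python3 -m inch '[[[0.2,0,0],[0,0,0],0],[[0.4,0,0],[0,0,0],0],[[0.6,0,0],[0,0,0],0],[[0.8,0,0],[0,0,0],0],[[0.8,0,0],[0,0,0],0]]'
python3 -m inch '[[[0.05,0,0],[0,0,0],0],[[0.1,0,0],[0,0,0],0],[[0.1,0,0],[0,0,0],0],[[0.1,0,0],[0,0,0],0]]'
```

```text
time: 28.3
tool_pos: [464.7, -127.4, 28.6]
tcp_rot: [180.0, 0.0, 86.8]
ft_force: [0.8, -3.3, 2.9]
finger_gap: -0.3
time: 28.7
tool_pos: [464.7, -126.6, 28.6]
tcp_rot: [180.0, 0.0, 86.8]
ft_force: [1.9, -4.5, 3.2]
finger_gap: -0.1
```

```bash
python3 -m inch '[[[0.05,0,0],[0,0,0],0],[[0.05,0,0],[0,0,0],0],[[0.05,0,0],[0,0,0],0]]'
```

```text
time: 29.0
tool_pos: [464.8, -126.1, 28.6]
tcp_rot: [180.0, 0.0, 86.8]
ft_force: [0.6, -5.4, 3.9]
finger_gap: -0.0
```

```bash
python3 -m inch '[[[0.03,0,0],[0,0,0],0],[[0.03,0,0],[0,0,0],0],[[0.03,0,0],[0,0,0],0]]'
python3 -m inch '[[[0.03,0,0],[0,0,0],0],[[0.03,0,0],[0,0,0],0],[[0.03,0,0],[0,0,0],0]]'
```

```text
time: 29.3
tool_pos: [464.8, -125.9, 28.6]
tcp_rot: [180.0, 0.0, 86.8]
ft_force: [1.2, -5.8, 3.6]
finger_gap: 0.0
time: 29.6
tool_pos: [464.8, -125.7, 28.6]
tcp_rot: [180.0, 0.0, 86.8]
ft_force: [1.3, -6.2, 3.5]
finger_gap: -0.1
```

```bash
python3 -m inch '[[[0.03,0,0],[0,0,0],0],[[0.03,0,0],[0,0,0],0],[[0.03,0,0],[0,0,0],0]]'
```

```text
time: 29.9
tool_pos: [464.8, -125.4, 28.6]
tcp_rot: [180.0, 0.0, 86.8]
ft_force: [0.6, -5.5, 3.3]
finger_gap: -0.1
```

```bash
python3 -m inch '[[[0.03,0,0],[0,0,0],0],[[0.03,0,0],[0,0,0],0],[[0.03,0,0],[0,0,0],0]]'
```

```text
time: 30.2
tool_pos: [464.8, -125.1, 28.6]
tcp_rot: [180.0, 0.0, 86.8]
ft_force: [1.0, -6.4, 3.7]
finger_gap: -0.3
```

```bash
python3 -m inch '[[[0.02,0,0],[0,0,0],0],[[0.02,0,0],[0,0,0],0],[[0.02,0,0],[0,0,0],0]]'
```

```text
time: 30.5
tool_pos: [464.8, -124.9, 28.6]
tcp_rot: [180.0, 0.0, 86.8]
ft_force: [0.4, -5.8, 3.9]
finger_gap: -0.0
```

```bash
python3 -m inch '[[[0.02,0,0],[0,0,0],0],[[0.02,0,0],[0,0,0],0],[[0.02,0,0],[0,0,0],0]]'
```

```text
time: 30.8
tool_pos: [464.9, -124.7, 28.6]
tcp_rot: [180.0, 0.0, 86.8]
ft_force: [2.0, -6.0, 3.0]
finger_gap: 0.0
```

```bash
python3 -m inch '[[[0.02,0,0],[0,0,0],0],[[0.02,0,0],[0,0,0],0],[[0.02,0,0],[0,0,0],0]]'
```

```text
time: 31.1
tool_pos: [464.8, -124.7, 28.6]
tcp_rot: [180.0, 0.1, 86.8]
ft_force: [0.5, -6.8, 3.6]
finger_gap: 0.3
```

```bash
python3 -m inch '[[[0.02,0,0],[0,0,0],0],[[0.02,0,0],[0,0,0],0],[[0.02,0,0],[0,0,0],0]]'
```

```text
time: 31.4
tool_pos: [464.8, -124.7, 28.6]
tcp_rot: [180.0, 0.1, 86.8]
ft_force: [1.3, -9.4, 3.0]
finger_gap: 0.0
```

```bash
python3 -m inch '[[[-0.5,0,0],[0,0,0],0],[[-1.7,0,0],[0,0,0],0],[[-1.7,0,-3],[0,0,0],0],[[-1.7,0,-7],[0,0,0],0],[[-1.7,0,-11],[0,0,0],0.4],[[-1.7,0,-14],[0,0,0],0.7],[[2,0,-14],[0,0,0],0.7],[[6.2,0,-14],[0,0,0],0.7],[[6.2,0,-14],[0,0,0],0.7],[[6.2,0,-14],[0,0,0],0.7],[[6.2,0,-14],[0,0,0],0.7]]'
python3 - <<'E'
from h import *
np.save("w14.npy",pose());print(telemetry.sense()['finger_gap'],pose()[:3,3])
im=viewer.snapshot("wrist");cv2.imwrite("pics/w14.png",im[:,:,::-1])
cv2.imwrite("pics/w14z.png",cv2.resize(im[80:340,190:450,::-1],None,fx=2.3,fy=2.3,interpolation=cv2.INTER_CUBIC))
E
```

```text
time: 32.5
tool_pos: [467.6, -62.6, 167.7]
tcp_rot: [-179.9, -0.0, 86.8]
ft_force: [0.3, 0.1, 0.3]
finger_gap: 59.7
59.658278166301216 [467.57672722 -62.55742729 167.74409696]
```

View pics/w14z.png

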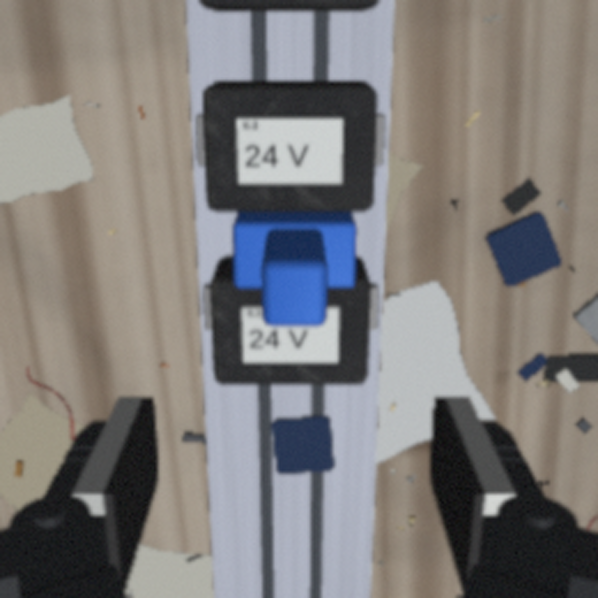

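```bash
python3 -m inch '[[[0.6,0.1,2],[0,0,0],0.7],[[0.6,0.1,5],[0,0,0],0.7],[[0.6,0.1,8],[0,0,0],0.7],[[0.6,0.1,9.3],[0,0,0],0.7],[[0.6,0.1,9.3],[0,0,0],0.7],[[0.6,0.1,9.3],[0,0,0],0.7],[[0.6,0.1,9.3],[0,0,0],0.7]]'
python3 -m inch '[[[0,0,0],[0,0,0],0.3],[[0,0,0],[0,0,0],0],[[0,0,0],[0,0,0],0],[[0,0,0],[0,0,0],0],[[0,0,0],[0,0,0],0],[[0,0,0],[0,0,0],0]]' 40
```

```text
time: 33.25
tool_pos: [470.6, -56.5, 77.1]
tcp_rot: [179.8, 0.0, 86.8]
ft_force: [0.3, -0.2, -0.6]
finger_gap: 59.9
time: 33.85
tool_pos: [469.8, -56.0, 75.9]
tcp_rot: [179.9, 0.0, 86.8]
ft_force: [-1.2, -0.2, 6.5]
finger_gap: 19.8
```

```bash
python3 -m inch '[[[0,0,-0.15],[0,0,0],0],[[0,0,-0.3],[0,0,0],0],[[0,0,-0.45],[0,0,0],0],[[0,0,-0.6],[0,0,0],0],[[0,0,-0.6],[0,0,0],0]]'
```

```text
time: 34.35
tool_pos: [469.0, -55.9, 81.3]
tcp_rot: [-180.0, 0.0, 86.8]
ft_force: [-2.0, -0.3, -0.7]
finger_gap: 19.1
```

```bash
python3 -m inch '[[[0,0,-0.4],[0,0,0],0],[[0,0,-0.8],[0,0,0],0],[[0,0,-1.2],[0,0,0],0],[[0,0,-1.6],[0,0,0],0],[[0,0,-2],[0,0,0],0],[[0,0,-2.4],[0,0,0],0],[[0,0,-2.8],[0,0,0],0],[[0,0,-3.2],[0,0,0],0],[[0,0,-3.6],[0,0,0],0],[[0,0,-3.6],[0,0,0],0]]'
python3 -m inch '[[[0,0,-3],[0,0,0],0],[[0,0,-6],[0,0,0],0],[[0,0,-8],[0,0,0],0],[[0,0,-8],[0,0,0],0]]'
python3 - <<'E'
from h import *
np.save("w15.npy",pose());print(telemetry.sense()['finger_gap'],pose()[:3,3])
im=viewer.snapshot("wrist");cv2.imwrite("pics/w15.png",im[:,:,::-1])
im=viewer.snapshot("scene");cv2.imwrite("pics/s15.png",im[:,:,::-1]);cv2.imwrite("pics/s15z.png",cv2.resize(im[100:280,200:400,::-1],None,fx=3,fy=3,interpolation=cv2.INTER_CUBIC))
E
```

```text
time: 35.35
tool_pos: [469.8, -56.0, 118.1]
tcp_rot: [179.9, 0.0, 86.8]
ft_force: [-0.4, -0.3, -1.2]
finger_gap: 19.8
time: 35.75
tool_pos: [471.3, -56.3, 200.7]
tcp_rot: [179.7, 0.1, 86.8]
ft_force: [1.1, 0.1, -0.7]
finger_gap: 19.2
19.180179735364355 [471.34941128 -56.32960346 200.74117765]
```

View pics/s15z.png

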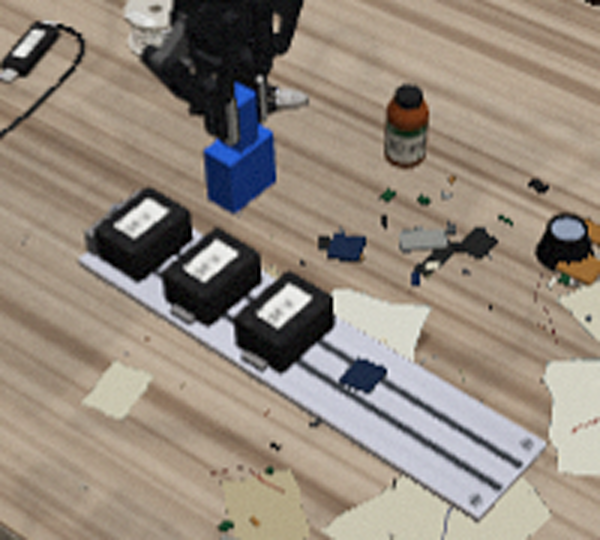

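View pics/w15.png

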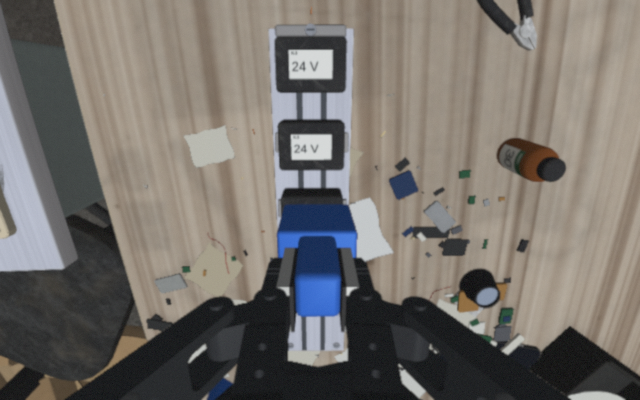

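Run:
```python
from h import *
np.set_printoptions(precision=1,suppress=True)
c=cam("wrist",np.load("w15.npy"))
print(plane(c,[(205,205),(187,135),(236,155),(205,245),(230,260)],0))
t=cam("top");print(proj(t,[[375,-70,0]]),proj(cam("scene"),[[375,-70,0]]))
for z in (8,42): print("A-,B+,B-",plane(c,[(313,92.5),(313,120),(313,170.5),(313,189)],z)[:,1])
rows((471.3,-56.3,200.7),86.8,[(375,-75,200,86.8),(375,-75,80,86.8)],grip=0)
```

```text
[[ 343.5  -84.9    0. ]
 [ 337.6   -5.9    0. ]
 [ 386.7  -30.3    0. ]
 [ 334.7 -134.9    0. ]
 [ 361.5 -156.5    0. ]]
[[292.5 253.2]] [[261.6 235.5]]
A-,B+,B- [ 28.4   1.9 -50.4 -70.9]
A-,B+,B- [ 28.2   4.5 -42.4 -60.7]
6 [[[-0.8,-3.17,0.02],[0,0,-0.0],0],[[-1.6,-6.34,0.05],[0,0,-0.0],0],[[-2.4,-9.51,0.07],[0,0,-0.0],0],[[-2.4,-9.51,4.07],[0,0,-0.0],0],[[-2.4,-9.51,8.07],[0,0,-0.0],0],[[-2.4,-9.51,12.07],[0,0,-0.0],0]]
```

```bash
python3 -m inch '[[[-0.8,-3.2,0],[0,0,0],0],[[-1.6,-6.4,0],[0,0,0],0],[[-2.5,-9.6,0],[0,0,0],0],[[-2.5,-9.6,0],[0,0,0],0],[[-2.5,-9.6,4],[0,0,0],0],[[-2.5,-9.6,8],[0,0,0],0],[[-2.5,-9.6,11],[0,0,0],0],[[-2.5,-9.6,12.6],[0,0,0],0],[[-2.5,-9.6,12.6],[0,0,0],0],[[-2.5,-9.6,12.6],[0,0,0],0]]'
```

```text
time: 36.85
tool_pos: [371.0, -75.0, 69.5]
tcp_rot: [-179.8, -0.1, 86.8]
ft_force: [-0.3, -1.1, -1.4]
finger_gap: 19.3
```

```bash
python3 -m inch '[[[0,0,0.05],[0,0,0],0],[[0,0,0.05],[0,0,0],0],[[0,0,0.05],[0,0,0],0]]'
python3 -m inch '[[[0,0,0.05],[0,0,0],0],[[0,0,0.05],[0,0,0],0],[[0,0,0.05],[0,0,0],0]]'
```

```text
time: 37.15
tool_pos: [372.2, -75.5, 70.8]
tcp_rot: [180.0, 0.0, 86.8]
ft_force: [-0.1, -0.4, -0.9]
finger_gap: 19.5
time: 37.45
tool_pos: [372.1, -75.5, 70.4]
tcp_rot: [180.0, 0.0, 86.8]
ft_force: [-0.3, 0.6, -0.6]
finger_gap: 19.4
```

```bash
python3 -m inch '[[[0,0,0.1],[0,0,0],0],[[0,0,0.15],[0,0,0],0],[[0,0,0.2],[0,0,0],0],[[0,0,0.2],[0,0,0],0],[[0,0,0.2],[0,0,0],0]]'
python3 -m inch '[[[0,0,0.05],[0,0,0],0],[[0,0,0.08],[0,0,0],0],[[0,0,0.08],[0,0,0],0]]'
```

```text
time: 37.95
tool_pos: [372.1, -75.5, 68.3]
tcp_rot: [-180.0, -0.0, 86.8]
ft_force: [-0.8, -0.4, 0.4]
finger_gap: 19.5
time: 38.25
tool_pos: [372.0, -75.5, 67.4]
tcp_rot: [-180.0, 0.0, 86.8]
ft_force: [1.0, 0.7, -1.4]
finger_gap: 19.4
```

```bash
python3 -m inch '[[[0,0,0.05],[0,0,0],0],[[0,0,0.1],[0,0,0],0],[[0,0,0.1],[0,0,0],0],[[0,0,0.1],[0,0,0],0]]'
```

```text
time: 38.65
tool_pos: [372.0, -75.5, 66.5]
tcp_rot: [-180.0, -0.0, 86.8]
ft_force: [-0.8, -0.6, -1.5]
finger_gap: 19.2
```

```bash
python3 -m inch '[[[0,0,0.05],[0,0,0],0],[[0,0,0.1],[0,0,0],0],[[0,0,0.1],[0,0,0],0],[[0,0,0.1],[0,0,0],0]]'
```

```text
time: 39.05
tool_pos: [372.2, -75.6, 66.2]
tcp_rot: [180.0, 0.0, 86.8]
ft_force: [-4.4, 1.0, 8.4]
finger_gap: 19.5
```

Contact with the worktop: +8.4 N at z 66.2. I'll ease off, open and retreat.

```bash
python3 -m inch '[[[0,0,-0.07],[0,0,0],0],[[0,0,-0.07],[0,0,0],0.2],[[0,0,-0.07],[0,0,0],0.5],[[0,0,-0.07],[0,0,0],0.6],[[0,0,-0.07],[0,0,0],0.6],[[0,0,-0.07],[0,0,0],0.6],[[0,0,-2],[0,0,0],0.6],[[0,0,-6],[0,0,0],0.6],[[0,0,-10],[0,0,0],0.6],[[-4,0,-14],[0,0,0],0.6],[[-4,0,-14],[0,0,0],0.6],[[-4,0,-14],[0,0,0],0.6],[[-4,0,-14],[0,0,0],0.6]]'
python3 - <<'E'
from h import *
np.save("w16.npy",pose());print(pose()[:3,3])
for n in("wrist","scene","top"):
    im=viewer.snapshot(n);cv2.imwrite(f"pics/{n}16.png",im[:,:,::-1])
im=cv2.imread("pics/scene16.png");cv2.imwrite("pics/s16z.png",cv2.resize(im[100:280,200:440],None,fx=3,fy=3,interpolation=cv2.INTER_CUBIC))
E
```

```text
time: 40.35
tool_pos: [369.3, -114.9, 204.2]
tcp_rot: [-179.9, -0.1, 86.8]
ft_force: [-0.6, -0.3, -0.4]
finger_gap: 51.1
[ 369.26666336 -114.92528863  204.19258714]
```

View pics/s16z.png

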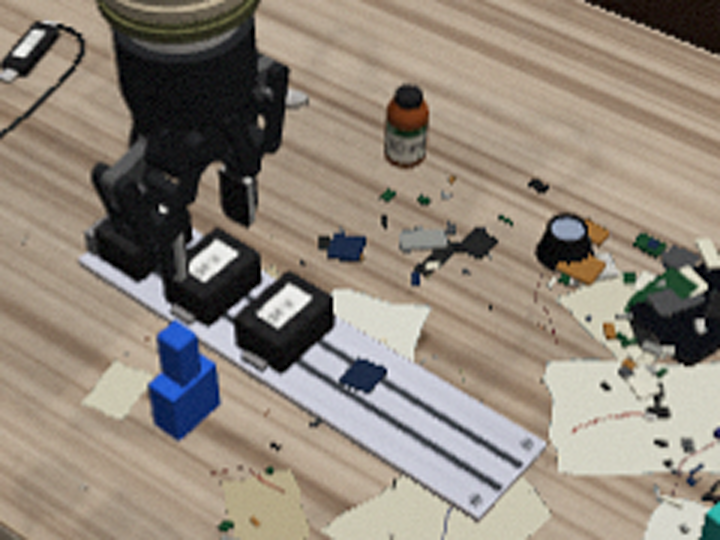

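View pics/wrist16.png

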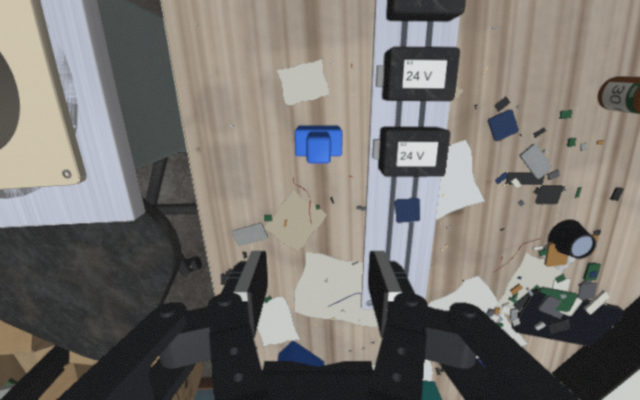

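```bash
python3 -m inch '[[[0.5,3,0],[0,0,0],0.6],[[1,6,0],[0,0,0],0.6],[[1,9.6,0],[0,0,0],0.6],[[1,9.6,0],[0,0,0],0.6],[[1,9.6,0],[0,0,0],0.6],[[1,9.6,0],[0,0,0],0.6],[[1,9.6,0],[0,0,0],0.6]]'
python3 - <<'E'
from h import *
np.set_printoptions(precision=1,suppress=True)
T=pose();im=viewer.snapshot("wrist");cv2.imwrite("pics/w17.png",im[:,:,::-1]);print(T[:3,3])
c=cam("wrist",T);u=np.array([np.cos(np.radians(86.8)),np.sin(np.radians(86.8))])
m=cv2.inRange(im,(190,190,190),(255,255,255));L=[]
for s,ct,_ in blobs(m,200):
    P=plane(c,[ct],42)[0]
    if 445<P[0]<490 and s[4]<6000 : L.append(P[:2]@u);print(s,ct,P)
print(np.diff(L))
cv2.imwrite("pics/w17z.png",cv2.resize(im[0:260,190:450,::-1],None,fx=2.3,fy=2.3,interpolation=cv2.INTER_CUBIC))
E
```

```text
time: 41.2
tool_pos: [465.5, -110.7, 205.6]
tcp_rot: [180.0, 0.0, 86.8]
ft_force: [-1.2, 0.2, -0.0]
finger_gap: 51.3
[ 465.5 -110.7  205.6]
[293   0  43   9 344] [315.4   4.3] [473.1  44.6  42. ]
[295  72  40  26 847] [316.2  84.5] [470.1 -19.3  42. ]
[296 152  38  22 632] [317.  162.6] [466.7 -90.1  42. ]
[-63.9 -71. ]
```

View pics/w17z.png

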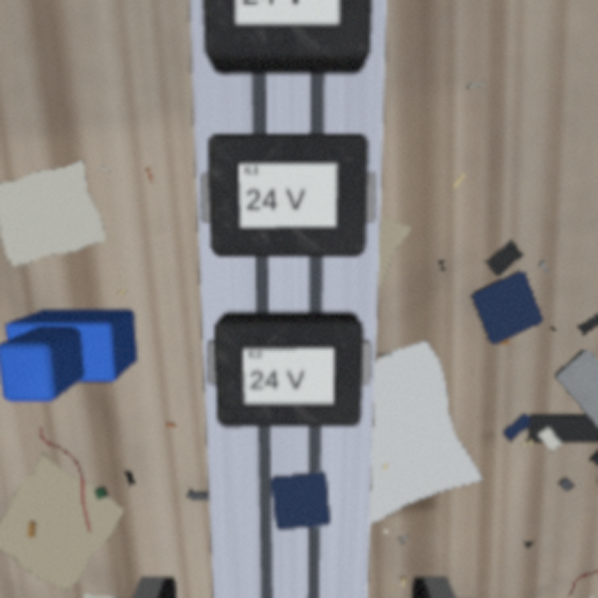

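```bash
python3 -m inch '[[[3,0,0],[0,0,0],0.6],[[4,0,-2],[0,0,0],0.6],[[4,0,-2],[0,0,0],0.6],[[4,0,-2],[0,0,0],0.6],[[4,0,-2],[0,0,0],0.6]]'
python3 - <<'E'
from h import *
np.set_printoptions(precision=1,suppress=True)
T=pose();im=viewer.snapshot("wrist");cv2.imwrite("pics/w18.png",im[:,:,::-1]);print(T[:3,3])
c=cam("wrist",T);u=np.array([np.cos(np.radians(86.8)),np.sin(np.radians(86.8))])
m=cv2.inRange(im,(190,190,190),(255,255,255));L=[]
for s,ct,_ in blobs(m,200):
    P=plane(c,[ct],42)[0]
    if 445<P[0]<490 and s[4]<6000 : L.append(P[:2]@u);print(s,ct,P)
print(np.diff(L))
# bystanders: compare top & scene images before/after
a=cv2.imread("pics/scene0.png");b=cv2.imread("pics/scene16.png")
for n,(y0,y1,x0,x1) in dict(bottle=(125,158,325,347),loupe=(168,194,378,402)).items(): print(n,np.abs(a[y0:y1,x0:x1].astype(int)-b[y0:y1,x0:x1]).mean())
E
```

```text
time: 41.75
tool_pos: [468.1, -71.5, 225.0]
tcp_rot: [-180.0, 0.0, 86.8]
ft_force: [-0.5, 0.3, -0.7]
finger_gap: 51.0
[468.1 -71.5 225. ]
[295  37  39  25 799] [315.6  48.9] [473.9  51.7  42. ]
[296 116  37  23 675] [316. 127.] [470.1 -19.2  42. ]
[298 187  34  19 515] [316.1 195.9] [465.9 -90.7  42. ]
[-71.  -71.6]
bottle 6.533516988062442
loupe 5.77991452991453
```

View pics/w18.png

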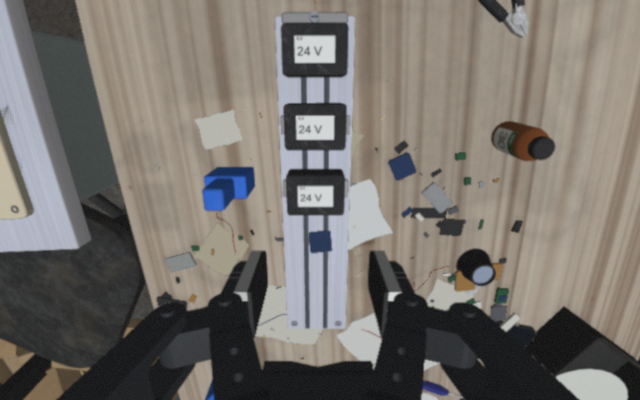

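```bash
python3 -c "
from bench import r
print(r.hand_in())"
```

```text
the job is handed in; nothing more can be done
None
```

I set both gaps with the blue spacer and handed the job in at about 41.8 s of the 72 s allowed; no verdict came back.

**Order of work:**
1. I stood the spacer against the fixed module and pushed the middle module up to it. It came to a firm stop, and I stopped at 25 N with no further travel.
2. I lifted the spacer over to the other side of the middle module and pushed the last module up to it. I stopped at 9.4 N, where it stalled, because the middle module starts to move at about 10 N.
3. I lifted the spacer out and stood it on bare worktop in front of the rail, about 30 mm clear of it. I then moved the gripper up and away, touching nothing.

**Last checks:**
- **Gaps:** from the last wrist pictures, the label centres are 71.0 mm apart (fixed to middle) and 71.0 to 71.6 mm (middle to last). That gives gaps of about 25.0 mm and 25.0 to 25.6 mm. The finger stop for the last module (y = -124.7 mm) came within 0.1 mm of the predicted place, so the first gap was not disturbed.
- **Spacer, bottle and loupe:** the spacer stands upright. The bottle and loupe look unmoved in the before and after pictures, though I did not measure their positions.
- **Disagreements:** the first attempt to measure the last gap pair gave 63.9 mm for one spacing, because the fixed module's label was cut off at the picture edge. I moved the camera and measured again. When I set the spacer down, it touched the worktop about 2 mm lower than I had worked out, probably because it slipped a little in the grip.

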